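Nest the empty part tubs in the return dock

ROBOT

A 7-joint arm with a two-finger parallel gripper is mounted at the origin on the work surface. World frame = base frame: x ahead of the robot, y to its left, z up, the work surface at z = 0. Lengths are in m, angles in rad, forces in N, time in s.
With the tool pointing down it reaches from about 0.425 to 1.025 m from the base axis. Payload 9.4 kg.
Tool frame: the origin (TCP) lies at the very end of the fingers, on their centre line; the grasp point (between the pads) lies 19 mm behind it; z points along the fingers, y is the line along which they close (so a half turn about z gives the same grasp; the last joint's range is limited). The gripper opens to 85 mm and grips with 20 to 120 N. Pads are 22 mm wide; open, the fingers measure 114 mm over their backs; the gripper's body (76 mm by 85 mm) begins 54 mm behind the grasp point. The pads swing forward as they close: fully open they stand 13 mm farther back than shut.
Start: joints at [-1.272, 0.599, -0.003, 1.599, 0.002, 0.943, -0.08], TCP at [0.266, 0.674, 0.231] pointing down, gripper open.
Joint ranges: [-2.57, 2.57], [-0.35, 1.97], [-1.29, 1.29], [0.11, 2.56], [-1.05, 4.19], [0.11, 1.86], [-2.63, 2.63]. Speed limits (rad/s): [2.22, 2.22, 3.01, 3.01, 3.14, 3.14, 3.14].

INTERFACE

Orientations are given as a rotation vector (axis times angle).
In Python, from workcell import env gives the robot as it stands. The module is installed in compiled form; this text tells all that it offers.
- The arm moves only by the shell command python3 -m pendant 'ROWS' [OPENING] [FORCE]. ROWS is JSON, a list of rows, each an object of numbers: "tx", "ty", "tz": the shift along the tool's x, y, z in m; "rx", "ry", "rz": the turn, a rotation vector about the tool's x, y, z in rad. A call has exactly 5 rows; each row is the pose to reach, as a shift and turn from the pose commanded when the call began, along the tool's axes at that moment; what a row does not reach only later rows make up. A row lasts 1/8 s, in which the tool goes at most 62.5 mm and 10.7 degrees, less where a joint would pass 70% of its speed; a pose out of reach is approached as far as the arm can. A call with a gripper value outside its range is refused whole. OPENING is the opening, from 0 (shut) to 1 (fully open), set as the call begins (- or left out, the last holds). The fingers move at their own pace and stop on an object; FORCE is the grip in N (left out, the last holds). Time passes only in rows, so rows that repeat a pose let the fingers close, or fill a call up. It gives the time, the measured TCP pose, the force, the opening and the grip force at its end, in the units of the state.
- env.get_state(): the state, without advancing time (a new reading comes with each control period).
- env.capture(name): name is "scene" or "side" or "wrist"; returns (picture, depth): 480x640x3 uint8, red, green, blue; 480x640 float32, m along the optical axis (not along the pixel's ray), 0 where there is no reading.
- env.camera_model(name): a dict with "fx", "fy", "cx", "cy" (pixels), "xyz" and "attitude" of the camera in the world. Camera axes: x right, y down, z forward; pixel columns grow to the right and rows downward; lengths in m; the calibration is good to about 2 mm. The wrist camera is an equidistant fisheye: a pixel r from the principal point sees the ray r / f radians off the axis. A picture is of the moment at which its call begins: read the wrist's pose just before it. camera_model takes no time and is no camera call; for the wrist camera it gives the pose at the moment of the call.
- env.close_job(): hands the job in; it is judged then, once.
The state is a dict: "t": time; "joint_pos": joint angles; "joint_vel": joint speeds; "effort": joint torques, N m; "ee_pos": TCP position; "ee_rot": TCP orientation; "contact_force": force on the tool from outside, world axes, zero at the start; "moment": the same for the moment, N m; "gripper_width": finger opening in m; "grip_force": force on a finger pad.
Only numpy, scipy, OpenCV 4.12 (cv2) and the standard library are available. Lean on these libraries where they do the work, as an engineer would, in place of code of your own. Each camera call takes 0.05 s, during which the arm holds its last target. There are 200 camera calls.

TASK

Put the two empty square tubs, the blue one that stands and the orange one that lies on its side, back into the red return dock as one upright nested stack, in either order. The dock grips with sprung bars, so press the stack down until each tub is fully home, its collar down on the rim below all round, then let go. Leave the grey tub full of parts, the green board panel and the screwdriver where they are.

Things in the scene. Friction and masses are not known exactly. Their poses are not given: they have to be found in the camera images.
- dock: Red return dock, fixed: a tub shaped like the empties, mouth up, on a 130 mm square, 12 mm thick plate. Origin: centre of the plate's underside; z up; x, y along the tub's sides. Black spring housings on its +x and -x sides reach 42 mm from the axis, up to 77 mm above the bench; inside the collar there, two sprung yellow rubber bars rub on the tub put in.
- dock_rim (a point): Centre of the dock's mouth at rim height, 82 mm above the bench; axes as the dock's. The first tub is home when its origin is 44 mm below this point. Just let go it stays about 9 mm too high; pressing it straight down takes 2 to 9 N, growing with depth, and it stays where pressed to; when the collar meets the rim the force rises steeply.
- tub_up: Blue empty tub, 90 g, loose, upright at the start. Square, 70 mm high, walls 2.5 mm: tapers from 40 mm at the base to 56 mm at 44 mm height, then a shoulder and an upright collar, 64 mm square outside, 59 mm inside, from 44 to 70 mm. Nested, the collar rests on the rim below (26 mm per tub, 1.5 mm play a side); all four turns fit. Origin: centre of underside; z out of the mouth; x, y along sides.
- tub_up_rim (a point): Centre of the blue tub's mouth, 70 mm from its origin along z, axes as the tub's. The other tub is fully home in it when that tub's origin is 44 mm below this point.
- tub_down: Orange empty tub, same shape, mass and axes as the blue one. At the start it lies on its +x side, on collar edge and base edge: its z axis (mouth) points sideways and 0.266 rad (15 degrees) above level, its y axis is level, the collar faces across y (64 mm apart) are upright. Collar centre: 57 mm from the origin along z, 34 mm above the bench. Turning it 75 degrees about its y axis stands it up.
- tub_down_rim (a point): Centre of the orange tub's mouth, 70 mm from its origin along z, axes as the tub's. The other tub is fully home in it when that tub's origin is 44 mm below this point.
- full_tub: Bystander: grey tub of the same shape, full of cylindrical parts, 300 g, standing upright. Origin: centre of its underside. Not to be moved.
- board_panel: Bystander: green circuit board panel with yellow and black components, 90 x 170 mm, 22 mm high. Origin: centre of its underside.
- driver: Bystander: screwdriver lying flat, 170 mm long, handle towards its -x. Origin near its middle.
Not all that is in view belongs to the job. There is more than one size of the tub_down; the one meant has the size given above. Several things have the shape of the tub_up; the one meant has the colours described above.

How it is judged:
By the outcome, as a careful person would: the job done as asked, in the order asked, and still so for the second after the job is handed in, with the robot touching nothing.
It also fails if it takes over 72 s, if anything falls off the work surface, if the arm or the gripper's body presses on something with over 40 N, if the wrist force passes 120 N, or if a joint passes its speed limit or range.

## Working session

There is one attempt and no reset: what is moved stays moved. The work goes in short steps, Python scripts to look and compute and a shell command to move; the robot and the scene stay as the last step left them, time stands still between calls to the robot, and variables do not carry over. Pictures are saved under pics/ and viewed, at most 10 in all, crops included, and the job is handed in when it is done.

```bash
mkdir -p pics
cat > h.py <<'E'
import numpy as np, cv2
from scipy.spatial.transform import Rotation as R
from workcell import env
def snap(n,f):
    im,d=env.capture(n); np.savez('pics/'+f+'.npz',im=im,d=d); cv2.imwrite('pics/'+f+'.png',im[:,:,::-1]); return im,d
E
python3 - <<'E'
from h import *
for n in('scene','side'):
    m=env.camera_model(n);print(n,m)
    snap(n,n+'0')
a=cv2.imread('pics/scene0.png')
print(env.camera_model('wrist')); s=env.get_state();print(s)
E
```

```text
scene {'fx': 589.3003865523244, 'fy': 589.3003865523244, 'cx': 330.87392054769373, 'cy': 235.72288417000752, 'xyz': array([ 1.16214011, -0.21236639,  0.81058117]), 'attitude': array([-2.07134784, -1.41421642,  0.50886063])}
side {'fx': 464.96115306777983, 'fy': 464.96115306777983, 'cx': 321.37716539775573, 'cy': 242.78791146384353, 'xyz': array([ 0.50595461, -0.68795859,  0.61226647]), 'attitude': array([-2.21500358,  0.16054103, -0.07287189])}
{'fx': 371.64829954431775, 'fy': 371.64829954431775, 'cx': 321.71529636079185, 'cy': 239.578118980021, 'xyz': array([0.19948038, 0.69901765, 0.37418472]), 'attitude': array([2.39676557, 1.63049539, 0.22954808])}
{'t': 0.1, 'joint_pos': array([-1.27171893,  0.60005616, -0.0025093 ,  1.60005062,  0.00185751,
        0.94286362, -0.07979578]), 'joint_vel': array([-0.00202529, -0.00015111,  0.00091681, -0.0040366 ,  0.00221835,
        0.00083003,  0.00127039]), 'effort': array([ 4.79545357e-03, -7.77990389e+01,  1.56991839e+00, -2.58623224e+01,
        1.26624791e-02,  5.49521239e-03, -5.20017318e-05]), 'ee_pos': array([0.26596708, 0.67401405, 0.23049556]), 'ee_rot': array([-5.86685235e-01, -3.08625941e+00,  2.16242023e-03]), 'contact_force': array([-0.60161699, -0.64431732, -0.00464431]), 'moment': array([-0.0432131 , -0.0809998 ,  0.00697776]), 'grip_force': 0.0, 'gripper_width': 0.08554682667996111}
```

View pics/scene0.png

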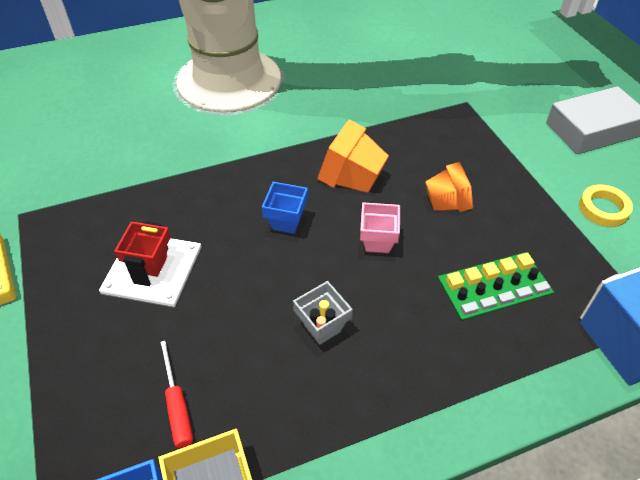

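View pics/side0.png

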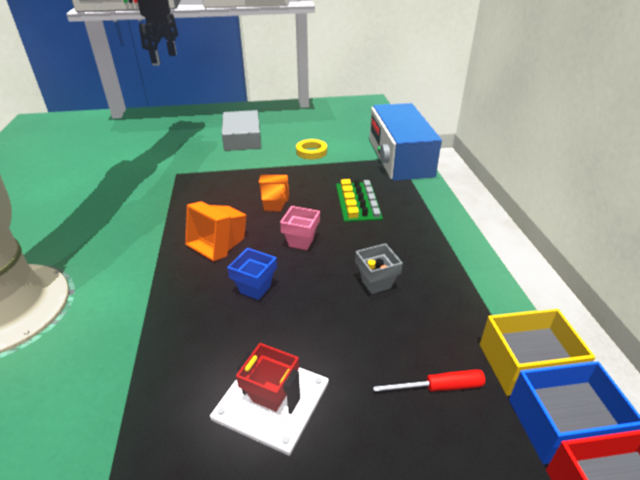

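Scene view: blue tub (285,207); pink lookalike (380,227); grey full tub (322,313); orange candidates: large (353,158) and small (450,190); red dock (143,255). Side view: blue (253,272), orange (215,230) and (273,192), dock (268,385). I'll measure them all.

```bash
cat >> h.py <<'E'
def cloud(n,im,d):
    m=env.camera_model(n);v,u=np.mgrid[:480,:640]
    P=np.stack([(u-m['cx'])/m['fx']*d,(v-m['cy'])/m['fy']*d,d],-1)
    return P@R.from_rotvec(m['attitude']).as_matrix().T+m['xyz']
def ld(f):
    z=np.load('pics/'+f+'.npz'); return z['im'],z['d']
def mask(im,lo,hi,s=120,v=40):
    h=cv2.cvtColor(im,cv2.COLOR_RGB2HSV); return cv2.inRange(h,(lo,s,v),(hi,255,255))>0
E
python3 - <<'E'
from h import *
for n in('scene','side'):
    im,d=ld(n+'0');P=cloud(n,im,d)
    for c,lo,hi in(('blue',105,125),('orange',6,17),('red',0,4),('red2',175,180),('pink',165,178),('white',0,180)):
        m=mask(im,lo,hi,70 if c=='pink' else 120) if c!='white' else (im.min(2)>200)
        m&=(d>0)&(P[...,2]>.004)
        k,l,st,_=cv2.connectedComponentsWithStats(m.astype(np.uint8))
        for i in range(1,k):
            if st[i,4]<120: continue
            q=P[l==i]
            if not(.2<q[:,0].mean()<1 and abs(q[:,1].mean())<.6):continue
            z=q[:,2]; zt=np.percentile(z,98)
            t=q[z>zt-.006]
            r=cv2.minAreaRect((t[:,:2]*1000).astype(np.float32))
            print(n,c,st[i],'ztop',zt.round(4),'top',np.round(r[0],1),np.round(r[1],1),round(r[2],1),'ext',np.percentile(q,[1,99],axis=0).round(3).tolist())
E
```

```text
scene blue [ 261  182   47   51 1660] ztop 0.0715 top [468.5 -19.6] [65.6 69.1] 54.4 ext [[0.428, -0.062, 0.006], [0.511, 0.021, 0.072]]
scene blue [ 580  282   60  103 3384] ztop 0.1098 top [881.2 352. ] [11.2 79.9] 87.5 ext [[0.843, 0.347, 0.006], [0.958, 0.355, 0.111]]
scene blue [104 463  50  17 441] ztop 0.0712 top [ 843.6 -344.4] [59.8 19.8] 68.3 ext [[0.841, -0.372, 0.024], [0.856, -0.32, 0.072]]
scene orange [ 317  132   68   60 1549] ztop 0.0898 top [404.7 134.2] [37.3 91.7] 18.7 ext [[0.387, 0.076, 0.005], [0.455, 0.179, 0.092]]
scene orange [ 425  165   48   46 1048] ztop 0.0647 top [526.2 284.1] [71.2 25.4] 6.3 ext [[0.494, 0.241, 0.005], [0.561, 0.31, 0.066]]
scene red [ 114  222   57   54 1818] ztop 0.0839 top [ 488.4 -268.1] [66.3 78. ] 58.3 ext [[0.445, -0.308, 0.016], [0.529, -0.225, 0.084]]
scene red [ 165  386   28   62 1109] ztop 0.028 top [ 767.6 -280.7] [21.4 85.5] 88.2 ext [[0.727, -0.293, 0.007], [0.81, -0.268, 0.028]]
scene pink [363 204  35  27 758] ztop 0.069 top [553.5 135.4] [69.7 33.3] 31.2 ext [[0.533, 0.095, 0.015], [0.58, 0.155, 0.07]]
scene pink [360
[... 1722 characters left out ...]
0.272, 0.028]]
side red [ 547  431   93   49 2246] ztop 0.0713 top [ 890.8 -447.8] [104.   46.2] 0.6 ext [[0.839, -0.467, 0.008], [0.955, -0.426, 0.072]]
side pink [ 280  206   41   44 1220] ztop 0.0716 top [573.9 116.3] [69.7 65.2] 63.7 ext [[0.533, 0.075, 0.005], [0.613, 0.157, 0.072]]
side pink [549 430  91  35 134] ztop 0.0716 top [ 891.7 -424.7] [  3.  103.8] 89.6 ext [[0.839, -0.426, 0.018], [0.944, -0.416, 0.072]]
side white [ 210  368  118   85 4048] ztop 0.0167 top [ 487.3 -267.6] [130.9 130.6] 57.6 ext [[0.406, -0.35, 0.009], [0.567, -0.233, 0.018]]
side white [374 381  55  10 182] ztop 0.0186 top [ 683.  -279.3] [ 6.9 83.5] 88.8 ext [[0.642, -0.283, 0.013], [0.724, -0.276, 0.019]]
```

Run:
```python
from h import *
Q=[];B=[]
for n in('scene','side'):
    im,d=ld(n+'0');P=cloud(n,im,d)
    blk=(im.max(2)<50)&(d>0)&(np.hypot(P[...,0]-.487,P[...,1]+.267)<.06)&(P[...,2]>.03)
    print(n,'black',P[blk].mean(0).round(3),blk.sum(),np.percentile(P[blk],[2,98],axis=0).round(3).tolist())
    ye=mask(im,22,34)&(np.hypot(P[...,0]-.487,P[...,1]+.267)<.05)
    l=cv2.connectedComponentsWithStats(ye.astype(np.uint8))
    for i in range(1,l[0]):
        if l[2][i,4]>8: print(' yellow',l[3][i],P[l[1]==i].mean(0).round(3))
    m=mask(im,6,17)&(d>0)&(np.hypot(P[...,0]-.527,P[...,1]-.28)<.09)&(P[...,2]>.003)
    m=cv2.erode(m.astype(np.uint8),np.ones((2,2)))>0
    v,u=np.nonzero(m);q=P[m];Q.append(q);print(n,len(q))
    # normals by local planes
    K=cv2.blur
    for z in np.arange(0,.075,.01):
        s=q[(q[:,2]>z)&(q[:,2]<=z+.01)]
        if len(s)>5: print(' z',z.round(2),len(s),np.percentile(s[:,:2],[3,97],axis=0).round(3).tolist(), 'rect',[np.round(a,0) for a in cv2.minAreaRect((s[:,:2]*1000).astype(np.float32))])
im,d=ld('scene0');c=im[150:225,410:490];a=cv2.resize(c,None,fx=5,fy=5,interpolation=cv2.INTER_CUBIC)
im,d=ld('side0');c=im[163:223,240:310];b=cv2.resize(c,(437,375),interpolation=cv2.INTER_CUBIC)
cv2.imwrite('pics/c1.png',np.hstack([a[:,:360],b])[:,:800,::-1])
```

```text
scene black [ 0.518 -0.285  0.06 ] 388 [[0.453, -0.299, 0.032], [0.529, -0.241, 0.079]]
 yellow [149.10869565 228.93478261] [ 0.465 -0.251  0.077]
scene 938
 z 0.0 78 [[0.537, 0.252], [0.561, 0.312]] rect [array([549., 281.]), array([70.,  7.]), np.float64(67.0)]
 z 0.01 135 [[0.535, 0.248], [0.561, 0.31]] rect [array([548., 277.]), array([75.,  9.]), np.float64(63.0)]
 z 0.02 143 [[0.525, 0.244], [0.561, 0.309]] rect [array([544., 273.]), array([81., 22.]), np.float64(54.0)]
 z 0.03 152 [[0.517, 0.241], [0.56, 0.305]] rect [array([544., 270.]), array([83., 22.]), np.float64(53.0)]
 z 0.04 172 [[0.501, 0.241], [0.56, 0.301]] rect [array([538., 268.]), array([73., 47.]), np.float64(26.0)]
 z 0.05 140 [[0.5, 0.268], [0.559, 0.298]] rect [array([532., 275.]), array([66., 40.]), np.float64(14.0)]
 z 0.06 112 [[0.5, 0.277], [0.557, 0.308]] rect [array([526., 291.]), array([26., 64.]), np.float64(76.0)]
 z 0.07 6 [[0.5, 0.303], [0.523, 0.308]] rect [array([513., 304.]), array([ 4., 25.]), np.float64(80.0)]<stdin>:6: RuntimeWarning: Mean of empty slice.
  ret = um.true_divide(
Traceback (most recent call last):
IndexError: index -1 is out of bounds for axis 0 with size 0
```

Run:
```python
from h import *
Q=[]
for n in('scene','side'):
    im,d=ld(n+'0');P=cloud(n,im,d)
    m=mask(im,6,17)&(d>0)&(np.hypot(P[...,0]-.527,P[...,1]-.28)<.09)&(P[...,2]>.003)
    m=cv2.erode(m.astype(np.uint8),np.ones((3,3)))>0
    # normals from smoothed cloud gradients
    gx=P[1:-1,2:]-P[1:-1,:-2];gy=P[2:,1:-1]-P[:-2,1:-1];N=np.zeros_like(P);N[1:-1,1:-1]=np.cross(gy,gx)
    N/=np.linalg.norm(N,axis=-1,keepdims=True)+1e-12
    q=P[m];nn=N[m]
    for a in range(4):
        pass
    lab=cv2.kmeans(nn.astype(np.float32),5,None,(3,50,1e-4),3,cv2.KMEANS_PP_CENTERS)[1].ravel()
    for i in range(5):
        s=q[lab==i];mn=np.median(nn[lab==i],0)
        if len(s)<15: continue
        c=s.mean(0);w,V=np.linalg.eigh(np.cov((s-c).T))
        print(n,i,len(s),'mean',c.round(4),'n',V[:,0].round(3),'az',np.degrees(np.arctan2(V[1,0],V[0,0])).round(1),'rms',(w[0]**.5).round(4),'med n',mn.round(2),np.percentile(s,[2,98],axis=0).round(3).tolist())
im,d=ld('scene0');c=im[150:225,410:490];a=cv2.resize(c,None,fx=5,fy=5,interpolation=cv2.INTER_CUBIC)
im,d=ld('side0');c=im[163:223,240:310];b=cv2.resize(c,(437,375),interpolation=cv2.INTER_CUBIC)
cv2.imwrite('pics/c1.png',np.hstack([a[:,:360],b])[:,:800,::-1])
```

```text
scene 0 204 mean [0.5485 0.2781 0.0321] n [ 0.895 -0.436  0.094] az -26.0 rms 0.0067 med n [0.95 0.08 0.21] [[0.518, 0.245, 0.008], [0.561, 0.308, 0.064]]
scene 1 111 mean [0.5241 0.2718 0.0518] n [ 0.087 -0.423  0.902] az -78.4 rms 0.0075 med n [-0.26 -0.59  0.72] [[0.498, 0.242, 0.025], [0.558, 0.306, 0.068]]
scene 2 230 mean [0.5486 0.2764 0.0309] n [ 0.91  -0.414 -0.035] az -24.4 rms 0.0038 med n [ 0.9  -0.37 -0.18] [[0.535, 0.246, 0.008], [0.561, 0.307, 0.059]]
scene 3 141 mean [0.5432 0.2724 0.0325] n [ 0.804 -0.457  0.381] az -29.6 rms 0.009 med n [ 0.41 -0.87 -0.05] [[0.506, 0.241, 0.01], [0.56, 0.308, 0.065]]
scene 4 89 mean [0.5279 0.276  0.0492] n [ 0.464 -0.313  0.829] az -34.0 rms 0.0113 med n [0.21 0.06 0.94] [[0.5, 0.243, 0.015], [0.56, 0.307, 0.07]]
side 0 93 mean [0.523  0.275  0.0561] n [-0.166 -0.461  0.872] az -109.8 rms 0.0021 med n [-0.18 -0.24  0.9 ] [[0.499, 0.242, 0.04], [0.553, 0.306, 0.07]]
side 1 126 mean [0.5452 0.2682 0.0337] n [ 0.819 -0.551  0.159] az -33.9 rms 0.0079 med n [ 0.9  -0.39 -0.03] [[0.512, 0.241, 0.011], [0.559, 0.293, 0.065]]
side 2 100 mean [0.5228 0.2531 0.0294] n [ 0.465 -0.83   0.308] az -60.8 rms 0.0083 med n [-0.12 -0.9  -0.33] [[0.501, 0.239, 0.009], [0.555, 0.287, 0.062]]
side 3 52 mean [0.5171 0.2624 0.0407] n [ 0.314  0.663 -0.68 ] az 64.7 rms 0.0072 med n [-0.63 -0.68  0.2 ] [[0.497, 0.242, 0.013], [0.543, 0.302, 0.066]]
side 4 53 mean [0.5222 0.2679 0.0498] n [-0.141 -0.568  0.81 ] az -104.0 rms 0.0069 med n [ 0.23 -0.78  0.49] [[0.5, 0.24, 0.017], [0.552, 0.305, 0.068]]
```

View pics/c1.png

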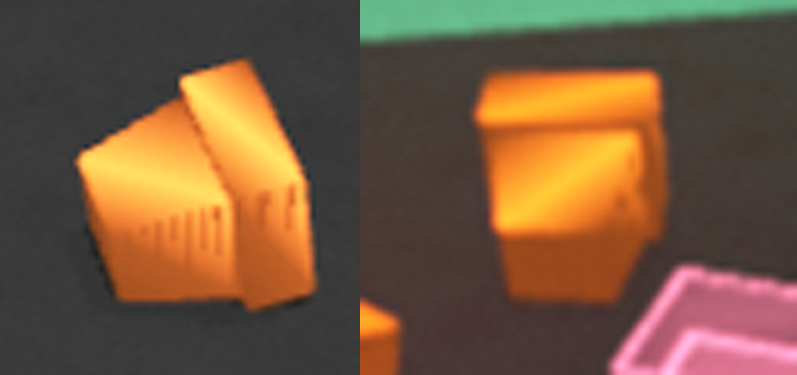

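```bash
cat >> h.py <<'E'
def ray(n,u,v,z):
    m=env.camera_model(n);r=R.from_rotvec(m['attitude']).apply([(u-m['cx'])/m['fx'],(v-m['cy'])/m['fy'],1]);return m['xyz']+r*(z-m['xyz'][2])/r[2]
E
python3 - <<'E'
from h import *
A=lambda x,y,z:ray('scene',410+x/5-.4,150+y/5-.4,z)
S=lambda x,y,z:ray('side',240+(x-360)*70/437-.4,163+y*60/375-.4,z)
for f,pts in((A,[(180,78,.0615),(235,200,.0615),(250,58,.0682),(303,178,.0682)]),(S,[(478,122,.0615),(655,122,.0615),(490,72,.0682),(658,72,.0682)])):
    c=[f(*p) for p in pts]
    for p in c: print(p.round(4))
    for a,b in((0,1),(2,3),(0,2),(1,3)):
        e=c[b]-c[a];print(a,b,np.linalg.norm(e).round(4),np.degrees(np.arctan2(e[1],e[0])).round(1))
    print(np.mean(c,0))
E
```

```text
[0.4904 0.289  0.0615]
[0.5538 0.2766 0.0615]
[0.4961 0.3141 0.0682]
[0.5583 0.3004 0.0682]
0 1 0.0647 -11.1
2 3 0.0637 -12.4
0 2 0.0266 77.1
1 3 0.0252 79.4
[0.52465592 0.2950305  0.06485   ]
[0.4925 0.2886 0.0615]
[0.559  0.2785 0.0615]
[0.4986 0.3147 0.0682]
[0.5627 0.305  0.0682]
0 1 0.0672 -8.6
2 3 0.0648 -8.7
0 2 0.0277 76.9
1 3 0.0276 82.0
[0.52820439 0.29669634 0.06485   ]
```

The close crop shows the small orange tub, 64 mm across the collar, on its side with the mouth pointing to about +78.5° azimuth. The crop shows scene px (446,166) to (471,186) for the collar. I choose this one rather than the large orange (353,158), and blue (285,207) rather than pink (380,227).

```bash
cat >> h.py <<'E'
def go(pos,caz,tilt=0,taz=0):
    """target TCP pos; closing azimuth deg; tilt: tool z leaned from down toward azimuth taz"""
    s=env.get_state();R0=R.from_rotvec(s['ee_rot']);t,a,c=np.radians([tilt,taz,caz])
    z=np.array([np.sin(t)*np.cos(a),np.sin(t)*np.sin(a),-np.cos(t)]);best=None
    for k in(1,-1):
        y=k*np.array([np.cos(c),np.sin(c),0]);y-=y@z*z;y/=np.linalg.norm(y)
        M=R.from_matrix(np.stack([np.cross(y,z),y,z],1));rv=(R0.inv()*M).as_rotvec()
        if best is None or np.linalg.norm(rv)<np.linalg.norm(best): best=rv
    print('t',s['t'],'shift',R0.inv().apply(np.array(pos)-s['ee_pos']).round(4),'rot',best.round(3),'at',s['ee_pos'].round(4),'j',s['joint_pos'].round(2),'F',s['contact_force'].round(1),'w',round(s['gripper_width'],4),'g',s['grip_force'])
E
python3 -c "
from h import *
go([.4694,-.0196,.2],54.3)"
```

```text
t 0.1 shift [-0.4437 -0.5705  0.0314] rot [-0.001  0.     0.247] at [0.266  0.674  0.2305] j [-1.27  0.6  -0.    1.6   0.    0.94 -0.08] F [-0.6 -0.6 -0. ] w 0.0855 g 0.0
```

```bash
python3 -m pendant '[{"tx":-0.037,"ty":-0.047,"tz":0.0,"rz":0.05},{"tx":-0.074,"ty":-0.095,"tz":0.0,"rz":0.1},{"tx":-0.111,"ty":-0.142,"tz":0.005,"rz":0.15},{"tx":-0.148,"ty":-0.19,"tz":0.01,"rz":0.2},{"tx":-0.185,"ty":-0.238,"tz":0.015,"rz":0.247}]' 1; python3 -c "
from h import *
go([.4694,-.0196,.2],54.3)"
```

```text
t 0.1 shift [-0.4437 -0.5705  0.0314] rot [-0.001  0.     0.247] at [0.266  0.674  0.2305] j [-1.27  0.6  -0.    1.6   0.    0.94 -0.08] F [-0.6 -0.6 -0. ] w 0.0855 g 0.0invalid input
```

```bash
python3 -m pendant '[{"tx":-0.037,"ty":-0.047,"tz":0.0,"rx":0,"ry":0,"rz":0.05},{"tx":-0.074,"ty":-0.095,"tz":0.0,"rx":0,"ry":0,"rz":0.1},{"tx":-0.111,"ty":-0.142,"tz":0.005,"rx":0,"ry":0,"rz":0.15},{"tx":-0.148,"ty":-0.19,"tz":0.01,"rx":0,"ry":0,"rz":0.2},{"tx":-0.185,"ty":-0.238,"tz":0.015,"rx":0,"ry":0,"rz":0.247}]'; python3 -c "
from h import *
go([.4694,-.0196,.2],54.3)"
```

```text
t: 0.72
ee_pos: [0.3511, 0.3831, 0.2161]
ee_rot: [0.965, 2.99, -0.0]
contact_force: [0.9, -0.0, -0.0]
gripper_width: 0.0856
grip_force: 0.0
t 0.725 shift [-0.3314 -0.2576  0.0161] rot [-0.     0.    -0.001] at [0.3511 0.3831 0.2161] j [-0.98  0.38  0.06  2.09 -0.03  0.68  0.05] F [ 0.9 -0.  -0. ] w 0.0856 g 0.0
```

```bash
python3 -m pendant '[{"tx":-0.048,"ty":-0.037,"tz":0,"rx":0,"ry":0,"rz":0},{"tx":-0.096,"ty":-0.074,"tz":0,"rx":0,"ry":0,"rz":0},{"tx":-0.144,"ty":-0.111,"tz":0,"rx":0,"ry":0,"rz":0},{"tx":-0.192,"ty":-0.148,"tz":0.005,"rx":0,"ry":0,"rz":0},{"tx":-0.24,"ty":-0.185,"tz":0.01,"rx":0,"ry":0,"rz":0}]' 1.0 40; python3 -c "
from h import *
go([.4694,-.0196,.14],54.3)"
```

```text
t: 1.35
ee_pos: [0.4382, 0.0931, 0.2063]
ee_rot: [0.962, 2.99, 0.0]
contact_force: [0.6, 0.1, 0.2]
gripper_width: 0.0853
grip_force: 0.0
t 1.35 shift [-0.091  -0.0734  0.0663] rot [0.    0.    0.001] at [0.4382 0.0931 0.2063] j [-0.41  0.31  0.1   2.24 -0.05  0.59  0.67] F [0.6 0.1 0.2] w 0.0853 g 0.0
```

Go above the blue tub and take a wrist look.

```bash
python3 -m pendant '[{"tx":-0.03,"ty":-0.025,"tz":0.02,"rx":0,"ry":0,"rz":0},{"tx":-0.06,"ty":-0.05,"tz":0.04,"rx":0,"ry":0,"rz":0},{"tx":-0.091,"ty":-0.073,"tz":0.055,"rx":0,"ry":0,"rz":0},{"tx":-0.091,"ty":-0.073,"tz":0.066,"rx":0,"ry":0,"rz":0},{"tx":-0.091,"ty":-0.073,"tz":0.066,"rx":0,"ry":0,"rz":0}]'
python3 - <<'E'
from h import *
go([.4694,-.0196,.046],54.3)
m=env.camera_model('wrist');print(m['xyz'],m['attitude']);im,d=snap('wrist','w1')
s=env.get_state()
# fisheye cloud, blue
v,u=np.mgrid[:480,:640];x=(u-m['cx'])/m['fx'];y=(v-m['cy'])/m['fy'];r=np.hypot(x,y);k=np.tan(r)/np.maximum(r,1e-9)
P=np.stack([x*k*d,y*k*d,d],-1)@R.from_rotvec(m['attitude']).as_matrix().T+m['xyz']
b=mask(im,105,125)&(d>0)&(r<1.3)&(P[...,2]>.066)&(P[...,2]<.08)&(np.hypot(P[...,0]-.469,P[...,1]+.02)<.07)
print(b.sum(),P[b][:,2].mean(),cv2.minAreaRect((P[b][:,:2]*1000).astype(np.float32)))
E
```

```text
t: 1.98
ee_pos: [0.4685, -0.0171, 0.1396]
ee_rot: [-0.962, -2.989, 0.001]
contact_force: [0.5, 0.6, -0.0]
gripper_width: 0.0852
grip_force: 0.0
t 1.975 shift [-0.0024 -0.0014  0.0936] rot [-0.001 -0.002  0.   ] at [ 0.4685 -0.0171  0.1396] j [-0.14  0.45  0.07  2.26 -0.08  0.44  0.95] F [ 0.5  0.6 -0. ] w 0.0852 g 0.0
[0.41061479 0.02299593 0.2833857 ] [2.56815013 1.31675423 0.18397265]
1593 0.07005599545136607 ((469.016845703125, -19.800872802734375), (64.49588775634766, 64.70943450927734), 54.47479248046875)
```

View pics/w1.png

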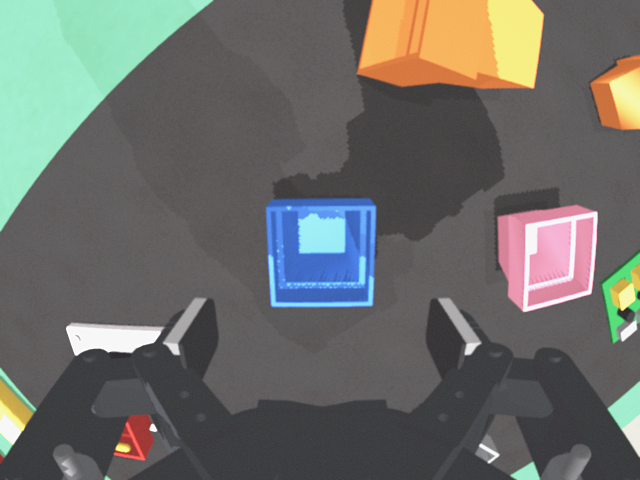

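Wrist view: the blue tub is at (321,255), square between the fingertips at (190,330) and (452,330), and its measured collar is 64.5 mm. Descend and grasp.

```bash
python3 -m pendant '[{"tx":-0.002,"ty":-0.001,"tz":0.03,"rx":0,"ry":0,"rz":0.003},{"tx":-0.0024,"ty":-0.001,"tz":0.06,"rx":0,"ry":0,"rz":0.003},{"tx":-0.0024,"ty":-0.001,"tz":0.085,"rx":0,"ry":0,"rz":0.003},{"tx":-0.0024,"ty":-0.001,"tz":0.0955,"rx":0,"ry":0,"rz":0.003},{"tx":-0.0024,"ty":-0.001,"tz":0.0955,"rx":0,"ry":0,"rz":0.003}]'; python3 -m pendant '[{"tx":0,"ty":0,"tz":0,"rx":0,"ry":0,"rz":0},{"tx":0,"ty":0,"tz":0,"rx":0,"ry":0,"rz":0},{"tx":0,"ty":0,"tz":0,"rx":0,"ry":0,"rz":0},{"tx":0,"ty":0,"tz":0,"rx":0,"ry":0,"rz":0},{"tx":0,"ty":0,"tz":0,"rx":0,"ry":0,"rz":0}]' 0.5 50; python3 -c "
from h import *
go([.487,-.267,.2],57.4)"
```

```text
t: 2.65
ee_pos: [0.4705, -0.019, 0.0448]
ee_rot: [-0.965, -2.989, 0.0]
contact_force: [0.2, -0.2, -1.0]
gripper_width: 0.0856
grip_force: 0.0
t: 3.28
ee_pos: [0.4711, -0.0195, 0.0459]
ee_rot: [0.966, 2.988, 0.001]
contact_force: [-0.4, 0.8, 5.4]
gripper_width: 0.0626
grip_force: 54.1
t 3.275 shift [-0.158  -0.1911 -0.1541] rot [ 0.001  0.001 -0.057] at [ 0.4711 -0.0195  0.0459] j [-0.1   0.63  0.03  2.32 -0.1   0.19  0.97] F [-0.4  0.8  5.4] w 0.0626 g 54.0509158372879
```

```bash
python3 -m pendant '[{"tx":0,"ty":0,"tz":-0.03,"rx":0,"ry":0,"rz":0},{"tx":0,"ty":0,"tz":-0.08,"rx":0,"ry":0,"rz":0},{"tx":-0.02,"ty":-0.03,"tz":-0.12,"rx":0,"ry":0,"rz":-0.02},{"tx":-0.055,"ty":-0.065,"tz":-0.144,"rx":0,"ry":0,"rz":-0.04},{"tx":-0.09,"ty":-0.11,"tz":-0.144,"rx":0,"ry":0,"rz":-0.057}]'; python3 -m pendant '[{"tx":-0.03,"ty":-0.035,"tz":0,"rx":0,"ry":0,"rz":0},{"tx":-0.06,"ty":-0.074,"tz":0,"rx":0,"ry":0,"rz":0},{"tx":-0.063,"ty":-0.077,"tz":0,"rx":0,"ry":0,"rz":0},{"tx":-0.063,"ty":-0.077,"tz":0,"rx":0,"ry":0,"rz":0},{"tx":-0.063,"ty":-0.077,"tz":0,"rx":0,"ry":0,"rz":0}]'
cat >> h.py <<'E'
def wrist(f):
    m=env.camera_model('wrist');im,d=snap('wrist',f)
    v,u=np.mgrid[:480,:640];x=(u-m['cx'])/m['fx'];y=(v-m['cy'])/m['fy'];r=np.hypot(x,y);k=np.tan(np.minimum(r,1.4))/np.maximum(r,1e-9)
    return im,d,np.stack([x*k*d,y*k*d,d],-1)@R.from_rotvec(m['attitude']).as_matrix().T+m['xyz']
def box(P,m,lo,hi,c,rad):
    b=m&(P[...,2]>lo)&(P[...,2]<hi)&(np.hypot(P[...,0]-c[0],P[...,1]-c[1])<rad)
    q=P[b];r=cv2.minAreaRect((q[:,:2]*1000).astype(np.float32));print(len(q),'z',np.percentile(q[:,2],[5,50,95]).round(4),[np.round(a,1) for a in r])
E
python3 - <<'E'
from h import *
go([.487,-.2672,.1],57.4)
s=env.get_state();c=s['ee_pos']
im,d,P=wrist('w2')
print('blue');
for h in(.01,.02,.03): box(P,mask(im,105,125)&(d>0),c[2]+h-.003,c[2]+h+.012,c,.07)
print('plate');box(P,(im.min(2)>170)&(d>0),.005,.02,[.487,-.267],.12)
print('dock');box(P,(mask(im,0,4)|mask(im,175,180))&(d>0),.074,.09,[.487,-.267],.06)
for n in('scene','side'):
    im,d=snap(n,n+'1');P=cloud(n,im,d);box(P,mask(im,105,125)&(d>0),c[2]+.015,c[2]+.04,c,.08)
    box(P,(mask(im,0,4)|mask(im,175,180))&(d>0),.076,.09,[.487,-.267],.06)
E
```

```text
t: 3.9
ee_pos: [0.4807, -0.1626, 0.192]
ee_rot: [0.876, 3.011, 0.001]
contact_force: [1.2, -1.0, -1.2]
gripper_width: 0.0627
grip_force: 56.2
t: 4.53
ee_pos: [0.4907, -0.2588, 0.189]
ee_rot: [-0.879, -3.016, -0.001]
contact_force: [0.3, 0.1, -0.7]
gripper_width: 0.063
grip_force: 56.2
t 4.525 shift [-0.0014 -0.0091  0.089 ] rot [ 0.001 -0.     0.002] at [ 0.4907 -0.2588  0.189 ] j [ 0.34  0.45  0.06  2.04 -0.05  0.66  1.44] F [ 0.3  0.1 -0.7] w 0.063 g 56.176891922950745
blue
6880 z [0.1969 0.2042 0.2104] [array([ 487.1, -260.7]), array([67.6, 63.6]), np.float64(57.8)]
7932 z [0.2069 0.2132 0.2148] [array([ 489. , -259.6]), array([64.8, 65.6]), np.float64(58.2)]
9 z [0.2161 0.2165 0.2174] [array([ 494.2, -262.9]), array([63. , 11.7]), np.float64(57.6)]
plate
7954 z [0.0118 0.0131 0.0145] [array([ 464.4, -254.1]), array([130. ,  77.7]), np.float64(57.0)]
dock
715 z [0.0761 0.0827 0.084 ] [array([ 470.3, -257.4]), array([62.7, 26.5]), np.float64(57.1)]
498 z [0.2048 0.2097 0.2143] [array([ 493.7, -253.8]), array([78.4, 65.7]), np.float64(55.5)]
447 z [0.077  0.0811 0.084 ] [array([ 487.8, -268. ]), array([66.4, 79.3]), np.float64(57.2)]
591 z [0.2046 0.2108 0.2144] [array([ 487.3, -264.7]), array([77.5, 64.9]), np.float64(59.1)]
560 z [0.0766 0.0814 0.0836] [array([ 486.9, -267.5]), array([66.1, 71.3]), np.float64(58.1)]
```

View pics/w2.png

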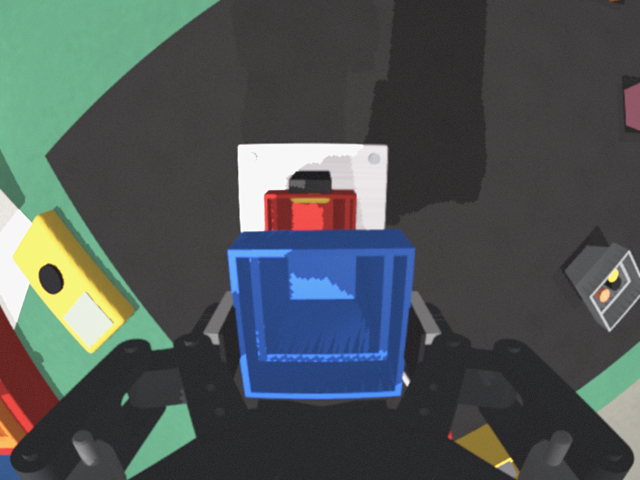

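Wrist view: the blue tub is held at (321,315), rim level; the dock is behind it at (310,210), the housings lie along the image vertical, and the fingers are clear of them. Align, then descend partway.

```bash
python3 -c "
from h import *
go([.4883,-.2671,.112],57.0)"
```

```text
t 4.675 shift [-0.0021 -0.0081  0.077 ] rot [ 0.    -0.     0.009] at [ 0.4909 -0.2592  0.189 ] j [ 0.34  0.45  0.06  2.04 -0.05  0.65  1.44] F [-0.9 -0.4 -1.4] w 0.0633 g 56.177106499671936
```

```bash
python3 -m pendant '[{"tx":-0.002,"ty":-0.008,"tz":0.0,"rx":0,"ry":0,"rz":0.009},{"tx":-0.002,"ty":-0.008,"tz":0.03,"rx":0,"ry":0,"rz":0.009},{"tx":-0.002,"ty":-0.008,"tz":0.055,"rx":0,"ry":0,"rz":0.009},{"tx":-0.002,"ty":-0.008,"tz":0.077,"rx":0,"ry":0,"rz":0.009},{"tx":-0.002,"ty":-0.008,"tz":0.077,"rx":0,"ry":0,"rz":0.009}]';  python3 - <<'E'
from h import *
go([.4883,-.2671,.0825],57.0)
c=env.get_state()['ee_pos']
im,d,P=wrist('w3')
box(P,mask(im,105,125)&(d>0),c[2]+.017,c[2]+.032,c,.07)
E
```

```text
t: 5.3
ee_pos: [0.4871, -0.2681, 0.1105]
ee_rot: [-0.895, -3.008, -0.0]
contact_force: [-1.1, -0.1, -0.7]
gripper_width: 0.063
grip_force: 56.1
t 5.3 shift [-0.0005  0.0015  0.028 ] rot [-0.001 -0.003 -0.002] at [ 0.4871 -0.2681  0.1105] j [ 0.37  0.57  0.05  2.09 -0.06  0.48  1.45] F [-1.1 -0.1 -0.7] w 0.063 g 56.11374378204346
7846 z [0.1284 0.1347 0.1364] [array([ 485.6, -268.9]), array([64.7, 65.7]), np.float64(57.5)]
```

```bash
python3 -m pendant '[{"tx":-0.0005,"ty":0.0013,"tz":0.008,"rx":0,"ry":0,"rz":0},{"tx":-0.0005,"ty":0.0013,"tz":0.014,"rx":0,"ry":0,"rz":0},{"tx":-0.0005,"ty":0.0013,"tz":0.019,"rx":0,"ry":0,"rz":0},{"tx":-0.0005,"ty":0.0013,"tz":0.024,"rx":0,"ry":0,"rz":0},{"tx":-0.0005,"ty":0.0013,"tz":0.028,"rx":0,"ry":0,"rz":0}]';  python3 - <<'E'
from h import *
go([.4883,-.2671,.0825],57.0)
c=env.get_state()['ee_pos']
im,d,P=wrist('w4')
box(P,mask(im,105,125)&(d>0),c[2]+.017,c[2]+.032,c,.07)
E
```

```text
t: 5.98
ee_pos: [0.4893, -0.2675, 0.084]
ee_rot: [0.895, 3.011, -0.0]
contact_force: [-1.7, 0.9, 10.2]
gripper_width: 0.0625
grip_force: 57.5
t 5.975 shift [ 0.001  -0.0002  0.0015] rot [ 0.     0.    -0.002] at [ 0.4893 -0.2675  0.084 ] j [ 0.37  0.61  0.04  2.11 -0.06  0.42  1.45] F [-1.7  0.9 10.2] w 0.0625 g 57.51158595085144
7842 z [0.1018 0.1081 0.1098] [array([ 487.7, -268.1]), array([64.7, 65.9]), np.float64(57.4)]
```

```bash
python3 -m pendant '[{"tx":0.0005,"ty":0,"tz":0.001,"rx":0,"ry":0,"rz":0},{"tx":0.0005,"ty":0,"tz":0.002,"rx":0,"ry":0,"rz":0},{"tx":0.0005,"ty":0,"tz":0.003,"rx":0,"ry":0,"rz":0},{"tx":0.0005,"ty":0,"tz":0.004,"rx":0,"ry":0,"rz":0},{"tx":0.0005,"ty":0,"tz":0.004,"rx":0,"ry":0,"rz":0}]';  python3 - <<'E'
from h import *
go([.4883,-.2671,.0825],57.0)
c=env.get_state()['ee_pos']
im,d,P=wrist('w5')
box(P,mask(im,105,125)&(d>0),c[2]+.017,c[2]+.032,c,.07)
E
```

```text
t: 6.65
ee_pos: [0.4894, -0.2675, 0.0838]
ee_rot: [0.895, 3.008, -0.0]
contact_force: [-10.6, 5.5, 52.9]
gripper_width: 0.0631
grip_force: 62.8
t 6.65 shift [ 0.0011 -0.0002  0.0013] rot [ 0.001  0.003 -0.002] at [ 0.4894 -0.2675  0.0838] j [ 0.37  0.61  0.04  2.11 -0.06  0.42  1.45] F [-10.6   5.5  52.9] w 0.0631 g 62.79946804046631
7970 z [0.1016 0.108  0.1097] [array([ 487.7, -268.2]), array([64.8, 65.8]), np.float64(57.5)]
```

The force rose steeply at TCP 0.084, so blue is home. Ease off, open, retreat.

```bash
python3 -m pendant '[{"tx":0,"ty":0,"tz":-0.002,"rx":0,"ry":0,"rz":0},{"tx":0,"ty":0,"tz":-0.0035,"rx":0,"ry":0,"rz":0},{"tx":0,"ty":0,"tz":-0.0035,"rx":0,"ry":0,"rz":0},{"tx":0,"ty":0,"tz":-0.0035,"rx":0,"ry":0,"rz":0},{"tx":0,"ty":0,"tz":-0.0035,"rx":0,"ry":0,"rz":0}]'; python3 -m pendant '[{"tx":0,"ty":0,"tz":0,"rx":0,"ry":0,"rz":0},{"tx":0,"ty":0,"tz":0,"rx":0,"ry":0,"rz":0},{"tx":0,"ty":0,"tz":0,"rx":0,"ry":0,"rz":0},{"tx":0,"ty":0,"tz":-0.01,"rx":0,"ry":0,"rz":0},{"tx":0,"ty":0,"tz":-0.05,"rx":0,"ry":0,"rz":0}]' 1.0; python3 -m pendant '[{"tx":0,"ty":0,"tz":-0.05,"rx":0,"ry":0,"rz":0},{"tx":0.0,"ty":0.02,"tz":-0.09,"rx":0,"ry":0,"rz":0},{"tx":0,"ty":0.07,"tz":-0.1,"rx":0,"ry":0,"rz":0},{"tx":0,"ty":0.12,"tz":-0.1,"rx":0,"ry":0,"rz":0},{"tx":0,"ty":0.12,"tz":-0.1,"rx":0,"ry":0,"rz":0}]'
python3 - <<'E'
from h import *
s=env.get_state()
for n in('scene','side'):
    im,d=snap(n,n+'2');P=cloud(n,im,d);box(P,mask(im,105,125)&(d>0),.1,.12,[.487,-.267],.08)
im,d,P=wrist('w6');box(P,mask(im,105,125)&(d>0),.1,.12,[.487,-.267],.08)
O=np.array([.5277,.303]);
for t in(35,45,50): 
    a=np.radians(78.5);t_=np.radians(t);g=np.array([*O,.034]);z=np.array([-np.sin(t_)*np.cos(a),-np.sin(t_)*np.sin(a),-np.cos(t_)])
    print(t,(g+.019*z).round(4),(g-.1*z).round(4))
go([.555,.43,.17],-11.5,45,258.5)
E
```

```text
t: 7.32
ee_pos: [0.4891, -0.2673, 0.0839]
ee_rot: [0.895, 3.01, -0.0]
contact_force: [-1.4, 1.1, 13.5]
gripper_width: 0.0631
grip_force: 57.9
t: 7.95
ee_pos: [0.4878, -0.2666, 0.1326]
ee_rot: [-0.894, -3.008, -0.001]
contact_force: [0.8, -0.7, -0.5]
gripper_width: 0.0854
grip_force: 0.0
t: 8.57
ee_pos: [0.5566, -0.1623, 0.2341]
ee_rot: [0.885, 3.013, 0.003]
contact_force: [-1.2, 1.1, -0.4]
gripper_width: 0.0854
grip_force: 0.0
531 z [0.1005 0.1053 0.1101] [array([ 486.4, -266.5]), array([66.7, 68.3]), np.float64(56.9)]
808 z [0.1007 0.1071 0.1103] [array([ 487.9, -267.3]), array([66.3, 64.9]), np.float64(57.6)]
1226 z [0.1004 0.1059 0.1102] [array([ 486.7, -267.6]), array([65.8, 65. ]), np.float64(57.9)]
35 [0.5255 0.2923 0.0184] [0.5391 0.3592 0.1159]
45 [0.525  0.2898 0.0206] [0.5418 0.3723 0.1047]
50 [0.5248 0.2887 0.0218] [0.543  0.3781 0.0983]
t 8.725 shift [0.3254 0.5009 0.0633] rot [ 0.467 -0.688  1.129] at [ 0.5537 -0.1673  0.2336] j [ 0.14  0.42  0.07  1.94 -0.04  0.78  1.23] F [-0.2 -0.3  0.3] w 0.0855 g 0.0
```

Blue's rim sits level at about 0.1085 after bias. Next, the orange tub.

```bash
python3 -m pendant '[{"tx":0.03,"ty":0.05,"tz":0,"rx":0.05,"ry":-0.07,"rz":0.11},{"tx":0.06,"ty":0.1,"tz":0,"rx":0.09,"ry":-0.14,"rz":0.22},{"tx":0.09,"ty":0.15,"tz":0,"rx":0.14,"ry":-0.21,"rz":0.33},{"tx":0.12,"ty":0.2,"tz":0,"rx":0.19,"ry":-0.28,"rz":0.44},{"tx":0.15,"ty":0.25,"tz":0,"rx":0.23,"ry":-0.34,"rz":0.56}]'; python3 -c "
from h import *
go([.5446,.386,.17],-11.5,45,258.5)"
```

```text
t: 9.35
ee_pos: [0.5645, 0.1018, 0.2341]
ee_rot: [1.553, 2.385, -0.455]
contact_force: [1.7, -0.2, -1.7]
gripper_width: 0.0855
grip_force: 0.0
t 9.35 shift [ 0.2699  0.0973 -0.0543] rot [ 0.234 -0.346  0.56 ] at [0.5645 0.1018 0.2341] j [-0.8   0.51  0.46  1.95  0.24  0.86 -0.13] F [ 1.7 -0.2 -1.7] w 0.0855 g 0.0
```

```bash
python3 -m pendant '[{"tx":0.054,"ty":0.019,"tz":-0.02,"rx":0.047,"ry":-0.07,"rz":0.112},{"tx":0.108,"ty":0.039,"tz":-0.04,"rx":0.094,"ry":-0.14,"rz":0.224},{"tx":0.162,"ty":0.058,"tz":-0.05,"rx":0.14,"ry":-0.21,"rz":0.336},{"tx":0.216,"ty":0.078,"tz":-0.055,"rx":0.187,"ry":-0.28,"rz":0.448},{"tx":0.27,"ty":0.097,"tz":-0.055,"rx":0.234,"ry":-0.346,"rz":0.56}]';python3 -m pendant '[{"tx":0,"ty":0,"tz":0,"rx":0,"ry":0,"rz":0},{"tx":0,"ty":0,"tz":0,"rx":0,"ry":0,"rz":0},{"tx":0,"ty":0,"tz":0,"rx":0,"ry":0,"rz":0},{"tx":0,"ty":0,"tz":0,"rx":0,"ry":0,"rz":0},{"tx":0,"ty":0,"tz":0,"rx":0,"ry":0,"rz":0}]'
python3 - <<'E'
from h import *
go([.5446,.386,.17],-11.5,45,258.5)
im,d,P=wrist('w7')
m=mask(im,6,17)&(d>0)&(np.hypot(P[...,0]-.527,P[...,1]-.29)<.075)
q=P[m];print(len(q))
a=np.radians(78.5)
for lo in np.arange(0,.07,.01):
    s=q[(q[:,2]>lo)&(q[:,2]<lo+.01)]
    if len(s)>20: print(lo.round(2),len(s),np.percentile(s[:,:2],[2,98],axis=0).round(4).tolist(),[np.round(x,1) for x in cv2.minAreaRect((s[:,:2]*1000).astype(np.float32))])
# mouth rim plane: normal d cos15 + up sin15 ; furthest points
for az in np.arange(74,84,1.):
    a=np.radians(az);n=np.array([np.cos(a)*np.cos(.266),np.sin(a)*np.cos(.266),np.sin(.266)]);y=np.array([-np.sin(a),np.cos(a),0])
    h=q@n;top=np.percentile(h,99);s=q[h>top-.004]@y
    print(az,top.round(4),(h>top-.003).sum(),np.percentile(s,[1,99]).round(4),np.diff(np.percentile(s,[1,99])).round(4),'mid',np.percentile(s,[1,99]).mean().round(4))
E
```

```text
t: 9.98
ee_pos: [0.542, 0.3885, 0.1706]
ee_rot: [1.953, 1.603, -0.809]
contact_force: [1.2, 0.5, 1.0]
gripper_width: 0.0853
grip_force: 0.0
t: 10.6
ee_pos: [0.542, 0.3868, 0.1719]
ee_rot: [1.952, 1.609, -0.807]
contact_force: [-0.1, 0.8, 0.2]
gripper_width: 0.0854
grip_force: 0.0
t 10.6 shift [0.0011 0.0027 0.0015] rot [ 0.003 -0.004  0.008] at [0.542  0.3868 0.1719] j [-1.16  0.97  0.59  1.39  0.01  1.5  -0.84] F [-0.1  0.8  0.2] w 0.0854 g 0.0
6305
0.0 3034 [[0.4997, 0.2516], [0.5577, 0.3233]] [array([527.9, 281. ]), array([84.6, 84.5]), np.float64(74.6)]
0.01 945 [[0.4983, 0.2478], [0.5608, 0.3263]] [array([523.3, 285.6]), array([75.2, 63.3]), np.float64(77.1)]
0.02 778 [[0.4979, 0.2457], [0.5611, 0.3235]] [array([523.8, 283.3]), array([73.2, 63.9]), np.float64(78.3)]
0.03 439 [[0.4971, 0.2581], [0.5606, 0.321]] [array([524. , 285.5]), array([62.3, 64. ]), np.float64(78.0)]
0.04 364 [[0.4965, 0.2463], [0.5606, 0.3188]] [array([523.1, 281.1]), array([66.8, 64.1]), np.float64(78.1)]
0.05 205 [[0.4964, 0.2805], [0.5602, 0.3165]] [array([526.6, 297.5]), array([27.8, 64.5]), np.float64(77.8)]
0.06 524 [[0.4965, 0.2783], [0.5594, 0.3132]] [array([525.9, 294.2]), array([28.3, 64.2]), np.float64(77.9)]
74.0 0.4442 531 [-0.4555 -0.3915] [0.064] mid -0.4235
75.0 0.4365 665 [-0.463  -0.3989] [0.0641] mid -0.431
76.0 0.4287 898 [-0.4706 -0.4065] [0.0641] mid -0.4385
77.0 0.4209 1028 [-0.478  -0.4139] [0.064] mid -0.446
78.0 0.4131 1056 [-0.4852 -0.4213] [0.0639] mid -0.4533
79.0 0.4056 1047 [-0.4924 -0.4284] [0.0639] mid -0.4604
80.0 0.3982 969 [-0.4994 -0.4354] [0.064] mid -0.4674
81.0 0.3907 764 [-0.5062 -0.4423] [0.064] mid -0.4742
82.0 0.3831 629 [-0.5126 -0.4489] [0.0637] mid -0.4807
83.0 0.3755 564 [-0.5051 -0.4554] [0.0497] mid -0.4803
```

View pics/w7.png

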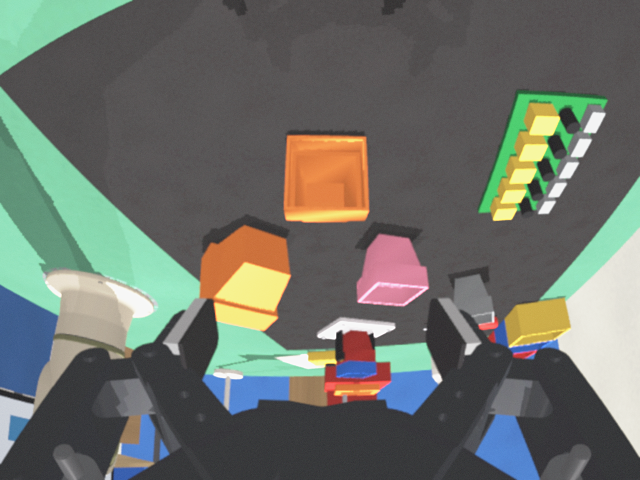

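Wrist view: the orange mouth is at (326,178), square to the fingertips at (190,330) and (452,330). Its collar centre measures (0.5277,0.3024) at azimuth 78°, which agrees with the earlier estimate. Approach along the tool axis.

Run:
```python
from h import *
a,t=np.radians([78,45]);z=np.array([-np.sin(t)*np.cos(a),-np.sin(t)*np.sin(a),-np.cos(t)]);g=np.array([.5277,.3024,.035])
go(g-.06*z,-12,45,258);go(g+.015*z,-12,45,258)
```

```text
t 10.65 shift [0.0355 0.0034 0.0974] rot [ 0.009 -0.004  0.014] at [0.5419 0.3871 0.1716] j [-1.16  0.98  0.59  1.39  0.01  1.5  -0.84] F [ 1.  -0.3  0.1] w 0.0853 g 0.0
t 10.65 shift [0.0352 0.0027 0.1724] rot [ 0.009 -0.004  0.014] at [0.5419 0.3871 0.1716] j [-1.16  0.98  0.59  1.39  0.01  1.5  -0.84] F [ 1.  -0.3  0.1] w 0.0853 g 0.0
```

```bash
python3 -m pendant '[{"tx":0.02,"ty":0.003,"tz":0.03,"rx":0.009,"ry":-0.004,"rz":0.014},{"tx":0.035,"ty":0.003,"tz":0.06,"rx":0.009,"ry":-0.004,"rz":0.014},{"tx":0.0355,"ty":0.003,"tz":0.09,"rx":0.009,"ry":-0.004,"rz":0.014},{"tx":0.0355,"ty":0.003,"tz":0.1,"rx":0.009,"ry":-0.004,"rz":0.014},{"tx":0.0355,"ty":0.003,"tz":0.1,"rx":0.009,"ry":-0.004,"rz":0.014}]'
python3 - <<'E'
from h import *
a,t=np.radians([78,45]);z=np.array([-np.sin(t)*np.cos(a),-np.sin(t)*np.sin(a),-np.cos(t)]);g=np.array([.5277,.3024,.035])
go(g+.015*z,-12,45,258)
E
```

```text
t: 11.28
ee_pos: [0.5358, 0.3423, 0.0752]
ee_rot: [1.963, 1.59, -0.815]
contact_force: [0.8, 0.3, -1.1]
gripper_width: 0.0854
grip_force: 0.0
t 11.275 shift [-0.0003  0.0004  0.0722] rot [0.    0.001 0.   ] at [0.5358 0.3423 0.0752] j [-1.14  1.05  0.57  1.51 -0.01  1.31 -0.86] F [ 0.8  0.3 -1.1] w 0.0854 g 0.0
```

```bash
python3 -m pendant '[{"tx":0,"ty":0,"tz":0.025,"rx":0,"ry":0,"rz":0},{"tx":0,"ty":0,"tz":0.05,"rx":0,"ry":0,"rz":0},{"tx":0,"ty":0,"tz":0.067,"rx":0,"ry":0,"rz":0},{"tx":0,"ty":0,"tz":0.072,"rx":0,"ry":0,"rz":0},{"tx":0,"ty":0,"tz":0.072,"rx":0,"ry":0,"rz":0}]';python3 -m pendant '[{"tx":0,"ty":0,"tz":0,"rx":0,"ry":0,"rz":0},{"tx":0,"ty":0,"tz":0,"rx":0,"ry":0,"rz":0},{"tx":0,"ty":0,"tz":0,"rx":0,"ry":0,"rz":0},{"tx":0,"ty":0,"tz":0,"rx":0,"ry":0,"rz":0},{"tx":0,"ty":0,"tz":0,"rx":0,"ry":0,"rz":0}]' 0.5 60
python3 - <<'E'
from h import *
s=env.get_state()['ee_pos']
go(s+[0,0,.1],-12,45,258)
E
```

```text
t: 11.9
ee_pos: [0.5254, 0.293, 0.0242]
ee_rot: [1.963, 1.591, -0.814]
contact_force: [0.2, 0.4, 0.3]
gripper_width: 0.0853
grip_force: 0.0
t: 12.52
ee_pos: [0.5255, 0.2931, 0.0245]
ee_rot: [1.963, 1.591, -0.813]
contact_force: [0.1, 3.1, 6.5]
gripper_width: 0.0626
grip_force: 65.1
t 12.525 shift [-0.0707  0.     -0.0707] rot [0.001 0.    0.001] at [0.5255 0.2931 0.0245] j [-1.11  1.08  0.55  1.63 -0.01  1.16 -0.86] F [0.1 3.1 6.5] w 0.0626 g 65.13641595840454
```

```bash
python3 -m pendant '[{"tx":-0.015,"ty":0,"tz":-0.015,"rx":0,"ry":0,"rz":0},{"tx":-0.03,"ty":0,"tz":-0.03,"rx":0,"ry":0,"rz":0},{"tx":-0.05,"ty":0,"tz":-0.05,"rx":0,"ry":0,"rz":0},{"tx":-0.07,"ty":0,"tz":-0.07,"rx":0,"ry":0,"rz":0},{"tx":-0.07,"ty":0,"tz":-0.07,"rx":0,"ry":0,"rz":0}]'
python3 - <<'E'
from h import *
s=env.get_state()['ee_pos']
go([.5255,.31,.13],-12,30,78)
E
```

```text
t: 13.15
ee_pos: [0.5263, 0.2929, 0.1262]
ee_rot: [1.965, 1.59, -0.809]
contact_force: [0.4, -0.4, -1.0]
gripper_width: 0.0631
grip_force: 65.7
t 13.15 shift [ 0.009  -0.0043 -0.0144] rot [0.003 1.307 0.   ] at [0.5263 0.2929 0.1262] j [-1.13  0.96  0.6   1.62  0.03  1.28 -0.83] F [ 0.4 -0.4 -1. ] w 0.0631 g 65.68285703659058
```

```bash
python3 -m pendant '[{"tx":0,"ty":0,"tz":-0.005,"rx":0,"ry":0.16,"rz":0},{"tx":0.002,"ty":0,"tz":-0.01,"rx":0,"ry":0.33,"rz":0},{"tx":0.004,"ty":0,"tz":-0.014,"rx":0,"ry":0.49,"rz":0},{"tx":0.007,"ty":0,"tz":-0.014,"rx":0,"ry":0.66,"rz":0},{"tx":0.009,"ty":0,"tz":-0.014,"rx":0,"ry":0.82,"rz":0}]';python3 -m pendant '[{"tx":0,"ty":0,"tz":0,"rx":0,"ry":0.16,"rz":0},{"tx":0,"ty":0,"tz":0,"rx":0,"ry":0.33,"rz":0},{"tx":0,"ty":0,"tz":0,"rx":0,"ry":0.488,"rz":0},{"tx":0,"ty":0,"tz":0,"rx":0,"ry":0.488,"rz":0},{"tx":0,"ty":0,"tz":0,"rx":0,"ry":0.488,"rz":0}]'
python3 - <<'E'
from h import *
c=env.get_state()['ee_pos']
go([.5255,.31,.13],-12,30,78)
for n in('scene','side'):
    im,d=snap(n,n+'3');P=cloud(n,im,d);m=mask(im,6,17)&(d>0)&(np.hypot(P[...,0]-.527,P[...,1]-.31)<.08)
    q=P[m]
    print(n,len(q),np.percentile(q,[1,99],axis=0).round(4).tolist())
    box(P,m,q[:,2].max()-.012,1,[.527,.31],.08)
im,d,P=wrist('w8');m=mask(im,6,17)&(d>0)&(np.hypot(P[...,0]-c[0],P[...,1]-c[1])<.08)&(P[...,2]>.1)
q=P[m];print(len(q),np.percentile(q,[1,50,99],axis=0).round(4).tolist());box(P,m,np.percentile(q[:,2],99.5)-.006,1,c,.08)
e=np.array([np.cos(np.radians(78)),np.sin(np.radians(78))]);h=q[:,:2]@e
for lo in np.arange(h.min(),h.max(),.008):
    s=q[(h>lo)&(h<lo+.008)];print(lo.round(3),len(s),np.percentile(s[:,2],95).round(4))
E
```

```text
t: 13.78
ee_pos: [0.5284, 0.3085, 0.1271]
ee_rot: [-2.423, -1.964, -0.047]
contact_force: [0.1, 0.5, -2.4]
gripper_width: 0.063
grip_force: 65.7
t: 14.4
ee_pos: [0.5295, 0.3041, 0.1256]
ee_rot: [-2.149, -1.727, -0.57]
contact_force: [-0.2, -0.1, -1.0]
gripper_width: 0.0627
grip_force: 65.8
t 14.4 shift [ 0.0064 -0.0052 -0.0014] rot [ 0.001  0.002 -0.007] at [0.5295 0.3041 0.1256] j [-0.    0.64 -0.57  2.17 -0.78  0.12  0.12] F [-0.2 -0.1 -1. ] w 0.0627 g 65.8425521850586
scene 1242 [[0.4826, 0.2468, 0.0019], [0.5646, 0.3334, 0.1923]]
3 z [0.2007 0.2008 0.2111] [array([549.8, 255. ]), array([ 9.4, 37.2]), np.float64(1.0)]
side 913 [[0.4923, 0.2595, 0.0834], [0.5548, 0.3351, 0.1519]]
3 z [0.1812 0.1815 0.1848] [array([538.9, 250.6]), array([2.9, 4.9]), np.float64(21.8)]
17448 [[0.4922, 0.265, 0.1009], [0.5256, 0.2924, 0.1275], [0.5606, 0.3332, 0.1521]]
2236 z [0.1478 0.1503 0.1528] [array([526.8, 299. ]), array([64.2, 65.7]), np.float64(78.6)]
0.37 4042 0.1506
0.378 2782 0.1514
0.386 1709 0.1515
0.394 1613 0.1513
0.402 1255 0.1503
0.41 1095 0.1485
0.418 2062 0.1468
0.426 2886 0.1489
0.434 3 0.1506
```

View pics/scene3.png

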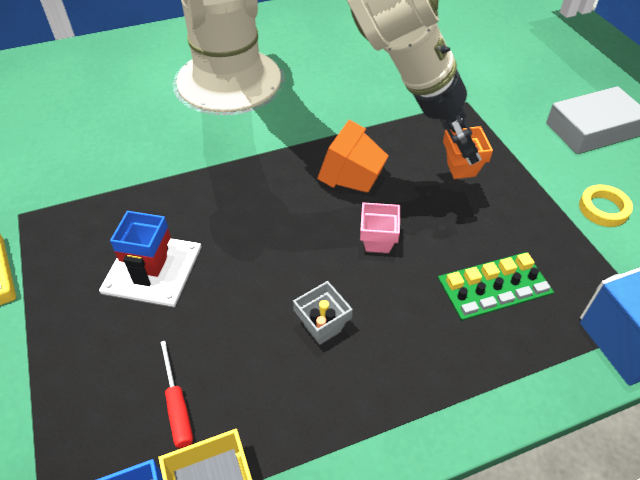

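Scene view: blue is seated in the dock (140,240); orange is held upright at (467,152), mouth up; nothing else has moved. Joint 6 is close to its limit, so I'll set orange down a little farther out.

Run:
```python
from h import *
go([.5475,.387,.127],-12,32,78)
go([.5475,.387,.048],-12,32,78)
```

```text
t 14.55 shift [0.0701 0.0024 0.0392] rot [-0.001  0.039  0.001] at [0.5286 0.3089 0.1262] j [-0.02  0.64 -0.56  2.17 -0.78  0.12  0.12] F [-0.4  0.2 -1.4] w 0.0625 g 65.839923620224
t 14.55 shift [0.0308 0.0024 0.1078] rot [-0.001  0.039  0.001] at [0.5286 0.3089 0.1262] j [-0.02  0.64 -0.56  2.17 -0.78  0.12  0.12] F [-0.4  0.2 -1.4] w 0.0625 g 65.839923620224
```

```bash
python3 -m pendant '[{"tx":0.02,"ty":0,"tz":0.011,"rx":0,"ry":0,"rz":0},{"tx":0.045,"ty":0.001,"tz":0.025,"rx":0,"ry":0.01,"rz":0},{"tx":0.07,"ty":0.002,"tz":0.039,"rx":0,"ry":0.039,"rz":0},{"tx":0.055,"ty":0.002,"tz":0.065,"rx":0,"ry":0.039,"rz":0},{"tx":0.043,"ty":0.002,"tz":0.087,"rx":0,"ry":0.039,"rz":0}]';python3 - <<'E'
from h import *
c=env.get_state()['ee_pos']
go([.5475,.387,.048],-12,32,78)
im,d,P=wrist('w9');m=mask(im,6,17)&(d>0)&(np.hypot(P[...,0]-c[0],P[...,1]-c[1])<.08)&(P[...,2]>c[2]-.02)
q=P[m];e=np.array([np.cos(np.radians(78)),np.sin(np.radians(78))]);h=q[:,:2]@e
for lo in np.arange(h.min(),h.max(),.008):
    s=q[(h>lo)&(h<lo+.008)];print(lo.round(3),len(s),np.percentile(s[:,2],95).round(4))
E
```

```text
t: 15.18
ee_pos: [0.5569, 0.3894, 0.0826]
ee_rot: [-2.106, -1.729, -0.568]
contact_force: [-0.3, 0.0, -0.9]
gripper_width: 0.0629
grip_force: 65.8
t 15.175 shift [-0.0214 -0.0081  0.0276] rot [-0.026  0.016  0.006] at [0.5569 0.3894 0.0826] j [-0.16  0.75 -0.5   2.06 -1.04  0.11  0.34] F [-0.3  0.  -0.9] w 0.0629 g 65.82495331764221
0.455 3515 0.1064
0.463 2750 0.1073
0.471 1565 0.1075
0.479 1487 0.1076
0.487 1110 0.1073
0.495 1009 0.106
0.503 1157 0.1059
0.511 3609 0.1059
0.519 5 0.1081
```

Run:
```python
from h import *
for p in((440,283),(532,255),(552,290),(465,314)):print(ray('scene',*p,.01).round(3))
go([.56,.40,.084],-50,32,40)
```

```text
[0.695 0.175 0.01 ]
[0.7   0.354 0.01 ]
[0.775 0.342 0.01 ]
[0.764 0.184 0.01 ]
t 15.225 shift [ 0.0124 -0.0003  0.0029] rot [-0.373  0.024  0.566] at [0.5579 0.3881 0.0801] j [-0.16  0.76 -0.5   2.06 -1.04  0.11  0.34] F [ 2.4 -0.  -2.7] w 0.0626 g 65.82243204116821
```

```bash
python3 -m pendant '[{"tx":0.002,"ty":0,"tz":0,"rx":-0.075,"ry":0.005,"rz":0.113},{"tx":0.004,"ty":0,"tz":0.001,"rx":-0.15,"ry":0.01,"rz":0.226},{"tx":0.007,"ty":0,"tz":0.002,"rx":-0.224,"ry":0.015,"rz":0.34},{"tx":0.01,"ty":0,"tz":0.003,"rx":-0.3,"ry":0.02,"rz":0.453},{"tx":0.0124,"ty":0,"tz":0.003,"rx":-0.373,"ry":0.024,"rz":0.566}]';python3 - <<'E'
from h import *
c=env.get_state()['ee_pos']
go([.565,.40,.05],-50,32,40)
im,d,P=wrist('w10');m=mask(im,6,17)&(d>0)&(np.hypot(P[...,0]-c[0],P[...,1]-c[1])<.08)&(P[...,2]>c[2]+.005)
q=P[m]
for az in(40,130):
  e=np.array([np.cos(np.radians(az)),np.sin(np.radians(az))]);h=q[:,:2]@e
  for lo in np.arange(h.min(),h.max(),.01):
    s=q[(h>lo)&(h<lo+.01)];print(lo.round(3),len(s),np.percentile(s[:,2],95).round(4))
E
```

```text
t: 15.85
ee_pos: [0.5904, 0.4159, 0.1395]
ee_rot: [-2.74, -0.988, -0.619]
contact_force: [0.1, -0.4, -1.6]
gripper_width: 0.0629
grip_force: 65.9
t 15.85 shift [-0.0656 -0.0029  0.0678] rot [-0.01   0.109 -0.009] at [0.5904 0.4159 0.1395] j [-0.78  0.6   0.13  2.04 -1.04  0.11 -0.54] F [ 0.1 -0.4 -1.6] w 0.0629 g 65.8614706993103
0.68 2249 0.1672
0.69 964 0.2115
0.7 864 0.1664
0.71 701 0.1658
0.72 529 0.164
0.73 495 0.1632
0.74 1536 0.162
-0.094 2416 0.1666
-0.084 508 0.1636
-0.074 541 0.1668
-0.064 610 0.1677
-0.054 502 0.1642
-0.044 559 0.1674
-0.034 2202 0.1667
```

```bash
python3 -m pendant '[{"tx":0,"ty":0,"tz":0,"rx":0,"ry":-0.16,"rz":0},{"tx":0,"ty":0,"tz":0,"rx":0,"ry":-0.32,"rz":0},{"tx":0,"ty":0,"tz":0,"rx":0,"ry":-0.45,"rz":0},{"tx":0,"ty":0,"tz":0,"rx":0,"ry":-0.45,"rz":0},{"tx":0,"ty":0,"tz":0,"rx":0,"ry":-0.45,"rz":0}]';python3 - <<'E'
from h import *
go([.575,.42,.13],-50,32,40)
go([.575,.42,.13],-50,0,40)
E
```

```text
t: 16.52
ee_pos: [0.5897, 0.416, 0.1371]
ee_rot: [-2.939, -1.08, 0.011]
contact_force: [-0.5, -0.6, -2.0]
gripper_width: 0.0628
grip_force: 66.0
t 16.525 shift [-0.0086 -0.0125  0.0073] rot [-0.013  0.562  0.003] at [0.5897 0.416  0.1371] j [-1.11  0.82  0.74  1.71 -0.69  0.9  -0.94] F [-0.5 -0.6 -2. ] w 0.0628 g 66.03691220283508
t 16.525 shift [-0.0086 -0.0125  0.0073] rot [-0.012  0.003  0.006] at [0.5897 0.416  0.1371] j [-1.11  0.82  0.74  1.71 -0.69  0.9  -0.94] F [-0.5 -0.6 -2. ] w 0.0628 g 66.03691220283508
```

```bash
python3 -m pendant '[{"tx":0,"ty":0,"tz":0,"rx":0,"ry":0.12,"rz":0},{"tx":0,"ty":0,"tz":0,"rx":0,"ry":0.24,"rz":0},{"tx":0,"ty":0,"tz":0,"rx":0,"ry":0.36,"rz":0},{"tx":0,"ty":0,"tz":0,"rx":0,"ry":0.48,"rz":0},{"tx":0,"ty":0,"tz":0,"rx":0,"ry":0.56,"rz":0}]';python3 - <<'E'
from h import *
c=env.get_state()['ee_pos']
go([.575,.42,.05],-50,32,40)
im,d,P=wrist('w11');m=mask(im,6,17)&(d>0)&(np.hypot(P[...,0]-c[0],P[...,1]-c[1])<.08)&(P[...,2]>c[2]+.005)&(P[...,2]<c[2]+.04)
q=P[m]
for az in(40,130):
  e=np.array([np.cos(np.radians(az)),np.sin(np.radians(az))]);h=q[:,:2]@e
  for lo in np.arange(h.min(),h.max(),.01):
    s=q[(h>lo)&(h<lo+.01)];print(lo.round(3),len(s),np.percentile(s[:,2],95).round(4))
E
```

```text
t: 17.15
ee_pos: [0.6024, 0.4215, 0.1653]
ee_rot: [-2.699, -0.988, -0.669]
contact_force: [3.6, 0.6, 0.4]
gripper_width: 0.0627
grip_force: 66.4
t 17.15 shift [-0.0741 -0.0141  0.0914] rot [-0.024  0.064 -0.003] at [0.6024 0.4215 0.1653] j [-0.74  0.57  0.1   2.03 -1.05  0.11 -0.52] F [3.6 0.6 0.4] w 0.0627 g 66.42635107040405
0.692 2053 0.1914
0.702 857 0.1919
0.712 855 0.1919
0.722 701 0.1914
0.732 542 0.1904
0.742 539 0.1902
0.752 1746 0.1895
-0.098 2383 0.1909
-0.088 490 0.1891
-0.078 538 0.1904
-0.068 605 0.1911
-0.058 490 0.1892
-0.048 570 0.1917
-0.038 2217 0.1918
```

Run:
```python
from h import *
for p in((552,145),(645,120),(606,205),(400,340),(400,390),(400,420)):print(p,ray('scene',*p,.0).round(3))
go([.74,.24,.18],-68,26,22)
go([.85,.06,.15],-86,32,4)
```

```text
(552, 145) [ 0.461  0.568 -0.   ]
(645, 120) [0.464 0.807 0.   ]
(606, 205) [0.642 0.562 0.   ]
(400, 340) [0.764 0.069 0.   ]
(400, 390) [0.84  0.032 0.   ]
(400, 420) [0.881 0.012 0.   ]
t 17.2 shift [-0.0059  0.2254 -0.0216] rot [-0.168 -0.043  0.276] at [0.6053 0.4217 0.1689] j [-0.74  0.57  0.1   2.02 -1.05  0.11 -0.52] F [1.4 0.2 1. ] w 0.0628 g 66.4085590839386
t 17.2 shift [-0.0471  0.4343 -0.0153] rot [-0.34   0.063  0.539] at [0.6053 0.4217 0.1689] j [-0.74  0.57  0.1   2.02 -1.05  0.11 -0.52] F [1.4 0.2 1. ] w 0.0628 g 66.4085590839386
```

```bash
python3 -m pendant '[{"tx":0,"ty":0.04,"tz":-0.005,"rx":-0.03,"ry":-0.1,"rz":0.05},{"tx":0,"ty":0.085,"tz":-0.01,"rx":-0.07,"ry":-0.17,"rz":0.11},{"tx":-0.003,"ty":0.13,"tz":-0.015,"rx":-0.1,"ry":-0.17,"rz":0.17},{"tx":-0.005,"ty":0.18,"tz":-0.02,"rx":-0.135,"ry":-0.17,"rz":0.22},{"tx":-0.006,"ty":0.225,"tz":-0.022,"rx":-0.168,"ry":-0.17,"rz":0.276}]';python3 - <<'E'
from h import *
go([.86,.06,.15],-86,30,4)
E
```

```text
t: 17.82
ee_pos: [0.7403, 0.2394, 0.1783]
ee_rot: [-3.007, -0.591, -0.504]
contact_force: [-0.1, 0.6, -0.3]
gripper_width: 0.0627
grip_force: 66.3
t 17.825 shift [0.0306 0.2103 0.0462] rot [-0.105  0.191  0.297] at [0.7403 0.2394 0.1783] j [-0.81  0.71  0.69  1.82 -0.87  0.56 -0.8 ] F [-0.1  0.6 -0.3] w 0.0627 g 66.31143093109131
```

```bash
python3 -m pendant '[{"tx":0.006,"ty":0.042,"tz":0.009,"rx":-0.02,"ry":0.04,"rz":0.06},{"tx":0.012,"ty":0.084,"tz":0.018,"rx":-0.04,"ry":0.08,"rz":0.12},{"tx":0.018,"ty":0.126,"tz":0.027,"rx":-0.06,"ry":0.12,"rz":0.18},{"tx":0.024,"ty":0.168,"tz":0.036,"rx":-0.08,"ry":0.15,"rz":0.24},{"tx":0.03,"ty":0.21,"tz":0.046,"rx":-0.105,"ry":0.19,"rz":0.297}]';python3 - <<'E'
from h import *
c=env.get_state()['ee_pos']
go([.86,.06,.06],-86,30,4)
im,d,P=wrist('w12');m=mask(im,6,17)&(d>0)&(np.hypot(P[...,0]-c[0],P[...,1]-c[1])<.08)&(P[...,2]>c[2]+.005)&(P[...,2]<c[2]+.04)
q=P[m]
for az in(4,94):
  e=np.array([np.cos(np.radians(az)),np.sin(np.radians(az))]);h=q[:,:2]@e
  for lo in np.arange(h.min(),h.max(),.01):
    s=q[(h>lo)&(h<lo+.01)];print(lo.round(3),len(s),np.percentile(s[:,2],95).round(4))
E
```

```text
t: 18.45
ee_pos: [0.8596, 0.0606, 0.1494]
ee_rot: [-3.015, -0.106, -0.807]
contact_force: [0.4, 0.3, -2.0]
gripper_width: 0.0627
grip_force: 66.3
t 18.45 shift [-0.0444  0.0006  0.0776] rot [-0.     0.001  0.   ] at [0.8596 0.0606 0.1494] j [-0.39  0.74  0.38  1.78 -1.02  0.24 -0.72] F [ 0.4  0.3 -2. ] w 0.0627 g 66.34694337844849
0.821 1989 0.1744
0.831 847 0.1752
0.841 855 0.1751
0.851 851 0.1752
0.861 853 0.1748
0.871 828 0.1749
0.881 2630 0.1748
-0.033 2940 0.1751
-0.023 604 0.1748
-0.013 671 0.1747
-0.003 730 0.1746
0.007 617 0.1745
0.017 685 0.1745
0.027 2606 0.1747
```

```bash
python3 -m pendant '[{"tx":-0.01,"ty":0,"tz":0.017,"rx":0,"ry":0,"rz":0},{"tx":-0.02,"ty":0,"tz":0.035,"rx":0,"ry":0,"rz":0},{"tx":-0.03,"ty":0,"tz":0.052,"rx":0,"ry":0,"rz":0},{"tx":-0.04,"ty":0,"tz":0.069,"rx":0,"ry":0,"rz":0},{"tx":-0.048,"ty":0,"tz":0.083,"rx":0,"ry":0,"rz":0}]';python3 - <<'E'
from h import *
c=env.get_state()['ee_pos']
go([.86,.06,.045],-86,30,4)
im,d,P=wrist('w13');m=mask(im,6,17)&(d>0)&(np.hypot(P[...,0]-c[0],P[...,1]-c[1])<.08)&(P[...,2]>c[2]+.005)&(P[...,2]<c[2]+.04)
box(P,m,.05,.12,c,.08);box(P,m,np.percentile(P[m][:,2],95)-.004,.12,c,.08)
E
```

```text
t: 19.12
ee_pos: [0.8676, 0.0626, 0.0606]
ee_rot: [-3.026, -0.11, -0.769]
contact_force: [-1.3, -0.3, -0.7]
gripper_width: 0.0628
grip_force: 66.6
t 19.125 shift [-0.0143  0.002   0.01  ] rot [-0.001  0.026  0.003] at [0.8676 0.0626 0.0606] j [-0.27  0.84  0.19  1.76 -1.04  0.11 -0.65] F [-1.3 -0.3 -0.7] w 0.0628 g 66.58435463905334
8793 z [0.0674 0.0814 0.0863] [array([860.,  61.]), array([64.1, 65.6]), np.float64(4.2)]
4044 z [0.0828 0.085  0.0867] [array([860. ,  60.9]), array([64.1, 65.4]), np.float64(4.2)]
```

```bash
python3 -m pendant '[{"tx":0,"ty":0,"tz":0,"rx":0,"ry":-0.06,"rz":0},{"tx":0,"ty":0,"tz":0,"rx":0,"ry":-0.12,"rz":0},{"tx":-0.001,"ty":0,"tz":0.002,"rx":0,"ry":-0.12,"rz":0},{"tx":-0.002,"ty":0,"tz":0.003,"rx":0,"ry":-0.12,"rz":0},{"tx":-0.002,"ty":0,"tz":0.003,"rx":0,"ry":-0.12,"rz":0}]';python3 - <<'E'
from h import *
c=env.get_state()['ee_pos']
go([.86,.06,.045],-86,30,4)
im,d,P=wrist('w14');m=mask(im,6,17)&(d>0)&(np.hypot(P[...,0]-c[0],P[...,1]-c[1])<.08)
q=P[m];h=q[:,0]
for lo in np.arange(h.min(),h.max(),.01):
    s=q[(h>lo)&(h<lo+.01)];print(lo.round(3),len(s),np.percentile(s[:,2],95).round(4))
E
```

```text
t: 19.8
ee_pos: [0.8664, 0.0624, 0.0572]
ee_rot: [-3.069, -0.112, -0.587]
contact_force: [-0.6, -0.6, -1.1]
gripper_width: 0.0631
grip_force: 66.6
t 19.8 shift [-0.0106  0.002   0.0089] rot [-0.002  0.146  0.002] at [0.8664 0.0624 0.0572] j [-0.41  0.89  0.46  1.68 -0.98  0.38 -0.8 ] F [-0.6 -0.6 -1.1] w 0.0631 g 66.56933426856995
0.795 1 0.003
0.805 2 0.0024
0.815 1 0.0018
0.825 5613 0.086
0.835 3873 0.0852
0.845 3754 0.0849
0.855 3479 0.0831
0.865 3034 0.0813
0.875 3583 0.0794
0.885 3408 0.079
0.895 182 0.0024
0.905 2 0.0005
```

```bash
python3 -m pendant '[{"tx":-0.002,"ty":0,"tz":0.004,"rx":0,"ry":0,"rz":0},{"tx":-0.003,"ty":0,"tz":0.008,"rx":0,"ry":0,"rz":0},{"tx":-0.004,"ty":0,"tz":0.01,"rx":0,"ry":0,"rz":0},{"tx":-0.004,"ty":0,"tz":0.011,"rx":0,"ry":0.02,"rz":0},{"tx":-0.004,"ty":0,"tz":0.011,"rx":0,"ry":0.03,"rz":0}]';python3 - <<'E'
from h import *
c=env.get_state()['ee_pos']
go([.86,.06,.045],-86,30,4)
im,d,P=wrist('w15');m=mask(im,6,17)&(d>0)&(np.hypot(P[...,0]-c[0],P[...,1]-c[1])<.08)
q=P[m];h=q[:,0]
for lo in np.arange(.825,.895,.01):
    s=q[(h>lo)&(h<lo+.01)];print(lo.round(3),len(s),np.percentile(s[:,2],95).round(4))
E
```

```text
t: 20.48
ee_pos: [0.868, 0.0628, 0.0474]
ee_rot: [-3.058, -0.113, -0.637]
contact_force: [-4.8, -1.1, 9.0]
gripper_width: 0.0632
grip_force: 67.9
t 20.475 shift [-0.0085  0.0022 -0.0011] rot [-0.002  0.113  0.003] at [0.868  0.0628 0.0474] j [-0.37  0.89  0.37  1.7  -0.99  0.29 -0.76] F [-4.8 -1.1  9. ] w 0.0632 g 67.87528395652771
0.825 3800 0.0757
0.835 4932 0.0744
0.845 3761 0.0748
0.855 3172 0.0733
0.865 2660 0.0718
0.875 3804 0.0702
0.885 3571 0.0699
0.895 168 0.0699
```

```bash
python3 -m pendant '[{"tx":0,"ty":0,"tz":0,"rx":0,"ry":0,"rz":0},{"tx":0,"ty":0,"tz":0,"rx":0,"ry":0,"rz":0},{"tx":0,"ty":0,"tz":0,"rx":0,"ry":0,"rz":0},{"tx":0,"ty":0,"tz":-0.01,"rx":0,"ry":0,"rz":0},{"tx":0,"ty":0,"tz":-0.05,"rx":0,"ry":0,"rz":0}]' 1.0; python3 -c "
from h import *
go([.86,.061,.16],-86)"
```

```text
t: 21.15
ee_pos: [0.8463, 0.0615, 0.0901]
ee_rot: [-3.061, -0.113, -0.628]
contact_force: [-0.4, 0.7, 0.1]
gripper_width: 0.085
grip_force: 0.0
t 21.15 shift [ 0.0401  0.0015 -0.0589] rot [-0.001 -0.405  0.004] at [0.8463 0.0615 0.0901] j [-0.41  0.82  0.44  1.74 -0.96  0.34 -0.8 ] F [-0.4  0.7  0.1] w 0.085 g 0.0
```

```bash
python3 -m pendant '[{"tx":0,"ty":0,"tz":-0.05,"rx":0,"ry":0,"rz":0},{"tx":0.01,"ty":0.0,"tz":-0.06,"rx":0,"ry":-0.1,"rz":0},{"tx":0.03,"ty":0.001,"tz":-0.06,"rx":0,"ry":-0.25,"rz":0},{"tx":0.04,"ty":0.0015,"tz":-0.059,"rx":0,"ry":-0.405,"rz":0},{"tx":0.04,"ty":0.0015,"tz":-0.059,"rx":0,"ry":-0.405,"rz":0}]'
python3 - <<'E'
from h import *
im,d,P=wrist('w16');m=mask(im,6,17)&(d>0)
box(P,m,.062,.08,[.86,.061],.08)
go([.86,.061,.044],-86)
E
```

```text
t: 21.78
ee_pos: [0.8627, 0.0617, 0.1613]
ee_rot: [3.138, 0.12, 0.003]
contact_force: [1.4, -0.7, -0.6]
gripper_width: 0.0853
grip_force: 0.0
2340 z [0.0631 0.0706 0.072 ] [array([854.6,  60.4]), array([65. , 64.7]), np.float64(4.1)]
t 21.825 shift [-0.0021 -0.0004  0.117 ] rot [ 0.001 -0.004  0.005] at [0.8616 0.0608 0.161 ] j [-0.48  0.95  0.75  1.3  -0.66  1.13 -1.16] F [ 1.  -0.3  0. ] w 0.0857 g 0.0
```

Orange stands upright at (0.8546, 0.0604). Regrasp it vertically.

```bash
python3 -m pendant '[{"tx":-0.0065,"ty":0,"tz":0.03,"rx":0,"ry":-0.004,"rz":0.004},{"tx":-0.0065,"ty":0,"tz":0.07,"rx":0,"ry":-0.004,"rz":0.004},{"tx":-0.0065,"ty":0,"tz":0.1,"rx":0,"ry":-0.004,"rz":0.004},{"tx":-0.0065,"ty":0,"tz":0.115,"rx":0,"ry":-0.004,"rz":0.004},{"tx":-0.0065,"ty":0,"tz":0.117,"rx":0,"ry":-0.004,"rz":0.004}]';python3 -m pendant '[{"tx":0,"ty":0,"tz":0,"rx":0,"ry":0,"rz":0},{"tx":0,"ty":0,"tz":0,"rx":0,"ry":0,"rz":0},{"tx":0,"ty":0,"tz":0,"rx":0,"ry":0,"rz":0},{"tx":0,"ty":0,"tz":0,"rx":0,"ry":0,"rz":0},{"tx":0,"ty":0,"tz":0,"rx":0,"ry":0,"rz":0}]' 0.5 60; python3 -c "
from h import *
go([.49,-.2670,.22],-32.6)
go([.49,-.2670,.22],57.4)"
```

```text
t: 22.45
ee_pos: [0.854, 0.0603, 0.0445]
ee_rot: [-3.139, -0.109, 0.002]
contact_force: [0.1, -0.2, 0.9]
gripper_width: 0.0853
grip_force: 0.0
t: 23.08
ee_pos: [0.8559, 0.0606, 0.0469]
ee_rot: [-3.139, -0.11, -0.003]
contact_force: [-0.5, 0.5, 7.1]
gripper_width: 0.0627
grip_force: 66.9
t 23.075 shift [-0.3877  0.301  -0.174 ] rot [ 0.001 -0.002 -0.932] at [0.8559 0.0606 0.0469] j [-0.46  1.05  0.69  1.38 -0.73  0.97 -1.11] F [-0.5  0.5  7.1] w 0.0627 g 66.91341519355774
t 23.075 shift [-0.3877  0.301  -0.174 ] rot [-0.001 -0.002  0.639] at [0.8559 0.0606 0.0469] j [-0.46  1.05  0.69  1.38 -0.73  0.97 -1.11] F [-0.5  0.5  7.1] w 0.0627 g 66.91341519355774
```

```bash
python3 -m pendant '[{"tx":0,"ty":0,"tz":-0.04,"rx":0,"ry":0,"rz":0},{"tx":0,"ty":0,"tz":-0.09,"rx":0,"ry":0,"rz":-0.05},{"tx":-0.01,"ty":0.01,"tz":-0.14,"rx":0,"ry":0,"rz":-0.15},{"tx":-0.04,"ty":0.03,"tz":-0.174,"rx":0,"ry":0,"rz":-0.25},{"tx":-0.08,"ty":0.062,"tz":-0.18,"rx":0,"ry":0,"rz":-0.35}]'; python3 -c "
from h import *
go([.49,-.2670,.22],-32.6)"
```

```text
t: 23.7
ee_pos: [0.7803, -0.0071, 0.228]
ee_rot: [3.07, 0.663, 0.006]
contact_force: [0.9, -1.4, -1.1]
gripper_width: 0.0628
grip_force: 66.1
t 23.7 shift [-0.3717  0.117   0.0068] rot [ 0.003 -0.003 -0.576] at [ 0.7803 -0.0071  0.228 ] j [-0.43  0.76  0.7   1.49 -0.53  1.08 -0.77] F [ 0.9 -1.4 -1.1] w 0.0628 g 66.11232876777649
```

```bash
python3 -m pendant '[{"tx":-0.053,"ty":0.017,"tz":0,"rx":0,"ry":0,"rz":-0.1},{"tx":-0.106,"ty":0.034,"tz":0,"rx":0,"ry":0,"rz":-0.2},{"tx":-0.16,"ty":0.05,"tz":0,"rx":0,"ry":0,"rz":-0.3},{"tx":-0.213,"ty":0.067,"tz":0,"rx":0,"ry":0,"rz":-0.4},{"tx":-0.266,"ty":0.084,"tz":0,"rx":0,"ry":0,"rz":-0.5}]'; python3 -c "
from h import *
go([.49,-.2670,.22],-32.6)"
```

```text
t: 24.32
ee_pos: [0.5693, -0.1934, 0.2255]
ee_rot: [-2.813, -1.399, 0.0]
contact_force: [0.5, -0.5, -0.8]
gripper_width: 0.0628
grip_force: 66.1
t 24.325 shift [-0.1065 -0.0188  0.0055] rot [-0.     0.    -0.079] at [ 0.5693 -0.1934  0.2255] j [-0.15  0.51  0.57  1.92 -0.37  0.82 -0.03] F [ 0.5 -0.5 -0.8] w 0.0628 g 66.09001636505127
```

```bash
python3 -m pendant '[{"tx":-0.04,"ty":-0.007,"tz":0.002,"rx":0,"ry":0,"rz":-0.04},{"tx":-0.08,"ty":-0.014,"tz":0.005,"rx":0,"ry":0,"rz":-0.079},{"tx":-0.1065,"ty":-0.0188,"tz":0.005,"rx":0,"ry":0,"rz":-0.079},{"tx":-0.1065,"ty":-0.0188,"tz":0.005,"rx":0,"ry":0,"rz":-0.079},{"tx":-0.1065,"ty":-0.0188,"tz":0.005,"rx":0,"ry":0,"rz":-0.079}]'
python3 - <<'E'
from h import *
c=env.get_state()['ee_pos']
go([.487,-.267,.108],-32.6)
im,d,P=wrist('w17');o=mask(im,6,17)&(d>0)
box(P,o,c[2]+.015,c[2]+.034,c,.06)
box(P,mask(im,105,125)&(d>0),.103,.12,[.487,-.267],.06)
for n in('scene','side'):
    im,d=snap(n,n+'4');P=cloud(n,im,d);box(P,mask(im,6,17)&(d>0),c[2]+.015,c[2]+.04,c,.08)
    box(P,mask(im,105,125)&(d>0),.1,.12,[.487,-.267],.06)
E
```

```text
t: 24.95
ee_pos: [0.4919, -0.2652, 0.2203]
ee_rot: [-2.757, -1.505, -0.0]
contact_force: [-0.0, 0.4, -0.5]
gripper_width: 0.0628
grip_force: 66.1
t 24.95 shift [-0.0042 -0.0031  0.1123] rot [-0.    -0.    -0.003] at [ 0.4919 -0.2652  0.2203] j [ 0.01  0.46  0.54  2.02 -0.34  0.75  0.19] F [-0.   0.4 -0.5] w 0.0628 g 66.0894513130188
7296 z [0.236  0.2425 0.2457] [array([ 490.8, -266.1]), array([65.5, 65.5]), np.float64(57.3)]
759 z [0.1039 0.1094 0.1106] [array([ 497.5, -250.7]), array([25.8, 64.2]), np.float64(58.3)]
491 z [0.2359 0.2409 0.2453] [array([ 496.7, -267.9]), array([65.3, 80.6]), np.float64(57.6)]
620 z [0.1007 0.1063 0.1107] [array([ 487.2, -266.8]), array([66.8, 67.6]), np.float64(58.1)]
784 z [0.2361 0.2416 0.2451] [array([ 490.3, -264.5]), array([65.4, 69.9]), np.float64(57.0)]
804 z [0.1007 0.1069 0.1102] [array([ 487.8, -267.2]), array([65.9, 65.7]), np.float64(58.0)]
```

View pics/w17.png

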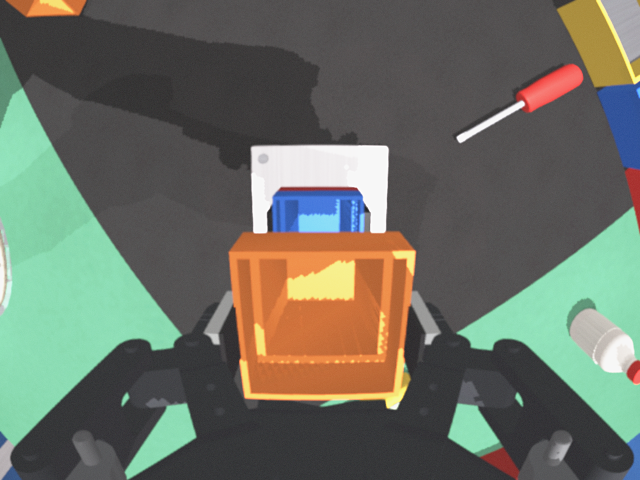

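Wrist view: orange is held upright at (321,315), with the blue in the dock visible behind it at (320,212). The offsets agree across all three cameras. Align and lower.

```bash
python3 -c "
from h import *
go([.4885,-.2661,.138],-32.2)"
```

```text
t 25.1 shift [-0.0032 -0.0022  0.0819] rot [-0.001  0.    -0.008] at [ 0.4922 -0.2647  0.2199] j [ 0.01  0.46  0.54  2.02 -0.34  0.75  0.19] F [ 0.2 -0.3 -1.3] w 0.0628 g 66.088947057724
```

```bash
python3 -m pendant '[{"tx":-0.003,"ty":-0.0022,"tz":0,"rx":0,"ry":0,"rz":-0.008},{"tx":-0.003,"ty":-0.0022,"tz":0.03,"rx":0,"ry":0,"rz":-0.008},{"tx":-0.003,"ty":-0.0022,"tz":0.06,"rx":0,"ry":0,"rz":-0.008},{"tx":-0.003,"ty":-0.0022,"tz":0.081,"rx":0,"ry":0,"rz":-0.008},{"tx":-0.003,"ty":-0.0022,"tz":0.081,"rx":0,"ry":0,"rz":-0.008}]';  python3 - <<'E'
from h import *
go([.4885,-.2661,.112],-32.2)
c=env.get_state()['ee_pos']
im,d,P=wrist('w18')
box(P,mask(im,6,17)&(d>0),c[2]+.015,c[2]+.034,c,.06)
E
```

```text
t: 25.72
ee_pos: [0.487, -0.2662, 0.1378]
ee_rot: [-2.749, -1.515, 0.004]
contact_force: [0.2, -0.3, -1.8]
gripper_width: 0.0628
grip_force: 66.1
t 25.725 shift [0.0009 0.0013 0.0258] rot [-0.004  0.001 -0.001] at [ 0.487  -0.2662  0.1378] j [ 0.09  0.57  0.45  2.09 -0.44  0.58  0.29] F [ 0.2 -0.3 -1.8] w 0.0628 g 66.1064064502716
7350 z [0.1535 0.16   0.1632] [array([ 486. , -267.4]), array([65.9, 65.6]), np.float64(58.2)]
```

```bash
python3 -m pendant '[{"tx":0.0009,"ty":0.0012,"tz":0.008,"rx":0,"ry":0,"rz":0},{"tx":0.0009,"ty":0.0012,"tz":0.014,"rx":0,"ry":0,"rz":0},{"tx":0.0009,"ty":0.0012,"tz":0.019,"rx":0,"ry":0,"rz":0},{"tx":0.0009,"ty":0.0012,"tz":0.023,"rx":0,"ry":0,"rz":0},{"tx":0.0009,"ty":0.0012,"tz":0.026,"rx":0,"ry":0,"rz":0}]';  python3 - <<'E'
from h import *
go([.4885,-.2661,.11],-32.2)
c=env.get_state()['ee_pos']
im,d,P=wrist('w19')
box(P,mask(im,6,17)&(d>0),c[2]+.015,c[2]+.034,c,.06)
E
```

```text
t: 26.4
ee_pos: [0.4892, -0.2667, 0.1128]
ee_rot: [-2.751, -1.515, 0.001]
contact_force: [0.4, 0.4, -1.5]
gripper_width: 0.0628
grip_force: 66.1
t 26.4 shift [ 0.0001 -0.0009  0.0028] rot [-0.001  0.    -0.002] at [ 0.4892 -0.2667  0.1128] j [ 0.12  0.6   0.41  2.1  -0.47  0.52  0.32] F [ 0.4  0.4 -1.5] w 0.0628 g 66.10911011695862
7336 z [0.1285 0.135  0.1381] [array([ 488.1, -267.5]), array([65.5, 65.6]), np.float64(57.6)]
```

```bash
python3 -m pendant '[{"tx":0,"ty":-0.0002,"tz":0.002,"rx":0,"ry":0,"rz":0},{"tx":0,"ty":-0.0002,"tz":0.004,"rx":0,"ry":0,"rz":0},{"tx":0,"ty":-0.0002,"tz":0.006,"rx":0,"ry":0,"rz":0},{"tx":0,"ty":-0.0002,"tz":0.007,"rx":0,"ry":0,"rz":0},{"tx":0,"ty":-0.0002,"tz":0.007,"rx":0,"ry":0,"rz":0}]';  python3 - <<'E'
from h import *
go([.4885,-.2661,.11],-32.2)
c=env.get_state()['ee_pos']
im,d,P=wrist('w20')
box(P,mask(im,6,17)&(d>0),c[2]+.015,c[2]+.034,c,.06)
E
```

```text
t: 27.08
ee_pos: [0.4892, -0.2667, 0.1102]
ee_rot: [2.752, 1.515, 0.006]
contact_force: [-13.6, 8.6, 56.2]
gripper_width: 0.0625
grip_force: 73.2
t 27.075 shift [ 0.0001 -0.0009  0.0002] rot [ 0.002 -0.003 -0.003] at [ 0.4892 -0.2667  0.1102] j [ 0.13  0.6   0.4   2.11 -0.48  0.51  0.32] F [-13.6   8.6  56.2] w 0.0625 g 73.18051815032959
7373 z [0.126  0.1326 0.1357] [array([ 488.3, -267.8]), array([65.9, 64.9]), np.float64(57.8)]
```

```bash
python3 -m pendant '[{"tx":0,"ty":0,"tz":-0.002,"rx":0,"ry":0,"rz":0},{"tx":0,"ty":0,"tz":-0.004,"rx":0,"ry":0,"rz":0},{"tx":0,"ty":0,"tz":-0.004,"rx":0,"ry":0,"rz":0},{"tx":0,"ty":0,"tz":-0.004,"rx":0,"ry":0,"rz":0},{"tx":0,"ty":0,"tz":-0.004,"rx":0,"ry":0,"rz":0}]'; python3 -m pendant '[{"tx":0,"ty":0,"tz":0,"rx":0,"ry":0,"rz":0},{"tx":0,"ty":0,"tz":0,"rx":0,"ry":0,"rz":0},{"tx":0,"ty":0,"tz":0,"rx":0,"ry":0,"rz":0},{"tx":0,"ty":0,"tz":-0.01,"rx":0,"ry":0,"rz":0},{"tx":0,"ty":0,"tz":-0.05,"rx":0,"ry":0,"rz":0}]' 1.0; python3 -m pendant '[{"tx":0,"ty":0,"tz":-0.05,"rx":0,"ry":0,"rz":0},{"tx":0,"ty":0,"tz":-0.09,"rx":0,"ry":0,"rz":0},{"tx":0.05,"ty":0,"tz":-0.1,"rx":0,"ry":0,"rz":0},{"tx":0.1,"ty":0,"tz":-0.1,"rx":0,"ry":0,"rz":0},{"tx":0.12,"ty":0,"tz":-0.1,"rx":0,"ry":0,"rz":0}]'
python3 - <<'E'
from h import *
for n in('scene','side'):
    im,d=snap(n,n+'5');P=cloud(n,im,d);c=[.487,-.267]
    box(P,mask(im,6,17)&(d>0),.127,.15,c,.06)
    o=P[mask(im,6,17)&(d>0)];o=o[np.hypot(o[:,0]-c[0],o[:,1]-c[1])<.06];
    for az in(57.4,-32.6):
        e=np.array([np.cos(np.radians(az)),np.sin(np.radians(az))]);h=(o[:,:2]-c)@e
        print([np.percentile(o[(h>l)&(h<l+.01),2],97).round(4) for l in(-.034,-.02,0,.02)])
s=cv2.imread('pics/scene5.png');t=cv2.imread('pics/side5.png')
cv2.imwrite('pics/c2.png',np.hstack([cv2.resize(s[170:310,80:220],(400,400),interpolation=2),cv2.resize(t[290:430,200:340],(400,400),interpolation=2)]))
E
```

```text
t: 27.75
ee_pos: [0.4893, -0.2667, 0.1106]
ee_rot: [-2.752, -1.515, -0.0]
contact_force: [-1.9, 2.1, 13.0]
gripper_width: 0.0626
grip_force: 67.8
t: 28.38
ee_pos: [0.4882, -0.2661, 0.1595]
ee_rot: [-2.749, -1.514, 0.005]
contact_force: [-0.3, -0.4, -0.7]
gripper_width: 0.0856
grip_force: 0.0
t: 29.0
ee_pos: [0.5548, -0.1621, 0.2605]
ee_rot: [-2.748, -1.52, -0.0]
contact_force: [0.3, -1.1, -0.3]
gripper_width: 0.0856
grip_force: 0.0
380 z [0.1275 0.1306 0.1346] [array([ 488. , -266.6]), array([66.4, 67.9]), np.float64(57.9)]
[np.float64(0.1344), np.float64(0.1331), np.float64(0.1339), np.float64(0.1338)]
[np.float64(0.1338), np.float64(0.1336), np.float64(0.1336), np.float64(0.1339)]
682 z [0.1274 0.1324 0.1355] [array([ 489.3, -267.2]), array([66.1, 65.4]), np.float64(57.8)]
[np.float64(0.1352), np.float64(0.1354), np.float64(0.135), np.float64(0.1341)]
[np.float64(0.1354), np.float64(0.1346), np.float64(0.1348), np.float64(0.1348)]
```

View pics/c2.png

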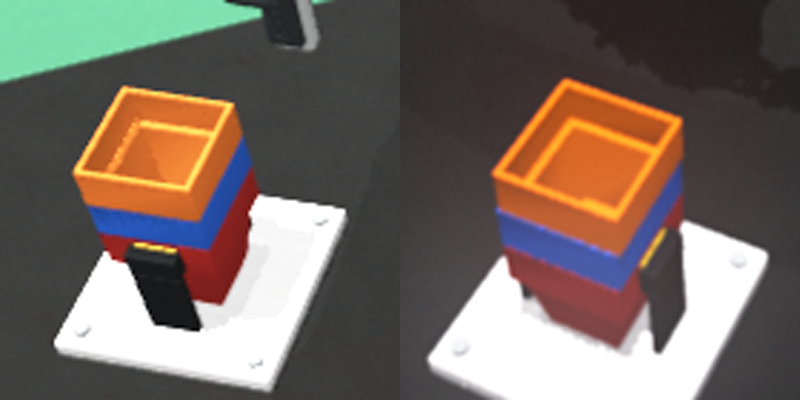

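View pics/scene5.png

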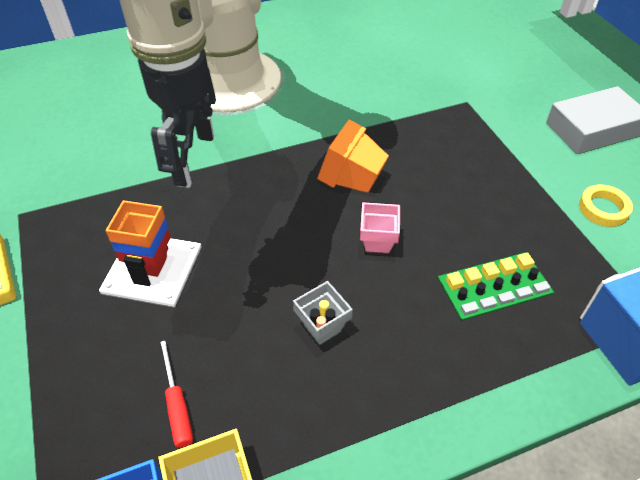

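The stack at (137,245) is level with no gaps. Its rim is at about 0.134, the expected height, and the bystanders have not moved. Handing in.

```bash
python3 -c "
from workcell import env
print(env.close_job())"
```

```text
the job is handed in; nothing more can be done
None
```

The job is handed in (no verdict shown) at about 29 s of 72 s: blue and orange are nested upright in the red dock, each pressed until the force rose steeply (about 55 N). The stack measures level with no gaps, the gripper is clear, and the other things look unmoved.

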